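# Shut the canisters, load the order caddy and wheel it into the dispatch bay

## Task

Screw the cap of every canister on the counter fully shut and stand the canister upright in the tray of the wheeled caddy, each one shut before it goes in. When all are aboard, push the caddy off forwards until all its swivel castors trail straight, well before the taped bay, then steer it into the bay and leave it standing centred and square there, its front towards the thick bar, the castors still trailing straight. Leave the other things on the counter where they are.

Things in the scene. Friction and masses are not known exactly. Their poses are not given: they have to be found in the camera images.
- jar1_mid (a point): centre (half-way up, 58.5 mm above its underside) of a plain metal canister 117 mm tall in all: a box-shaped body 70 mm along its x, 55 mm along its y, 75 mm high, then a black screw cap: a disc 50 mm across and 10 mm high, and on it an upright wing bar 48 mm long, 14 mm wide, 32 mm high (so the bar spans 85 to 117 mm above the underside), which is what one grips, from above, both to turn the cap and to lift the canister. About 0.3 kg. z up. May be absent
- jar1_cap (a joint): unscrewing of jar1's captive cap, rad: 0 = fully shut at its stop, wing bar parallel to the canister's long side (x); 1.0 to 2.6 at the start, 2.8 at most. Seen from above the bar is turned counter-clockwise from that side by this angle; turning it clockwise about the vertical centre line, in more than one grasp if need be, shuts it. Slight friction (0.02 N m), stays where left. None if absent
- jar2_mid (a point): centre (half-way up, 58.5 mm above its underside) of a plain metal canister 117 mm tall in all: a box-shaped body 70 mm along its x, 55 mm along its y, 75 mm high, then a black screw cap: a disc 50 mm across and 10 mm high, and on it an upright wing bar 48 mm long, 14 mm wide, 32 mm high (so the bar spans 85 to 117 mm above the underside), which is what one grips, from above, both to turn the cap and to lift the canister. About 0.3 kg. z up. May be absent
- jar2_cap (a joint): unscrewing of jar2's captive cap, rad: 0 = fully shut at its stop, wing bar parallel to the canister's long side (x); 1.0 to 2.6 at the start, 2.8 at most. Seen from above the bar is turned counter-clockwise from that side by this angle; turning it clockwise about the vertical centre line, in more than one grasp if need be, shuts it. Slight friction (0.02 N m), stays where left. None if absent
- jar3_mid (a point): centre (half-way up, 51.0 mm above its underside) of a plain metal canister 102 mm tall in all: a box-shaped body 70 mm along its x, 55 mm along its y, 60 mm high, then a black screw cap: a disc 50 mm across and 10 mm high, and on it an upright wing bar 48 mm long, 14 mm wide, 32 mm high (so the bar spans 70 to 102 mm above the underside), which is what one grips, from above, both to turn the cap and to lift the canister. About 0.3 kg. z up. May be absent
- jar3_cap (a joint): unscrewing of jar3's captive cap, rad: 0 = fully shut at its stop, wing bar parallel to the canister's long side (x); 1.0 to 2.6 at the start, 2.8 at most. Seen from above the bar is turned counter-clockwise from that side by this angle; turning it clockwise about the vertical centre line, in more than one grasp if need be, shuts it. Slight friction (0.02 N m), stays where left. None if absent
- jar4_mid (a point): centre (half-way up, 51.0 mm above its underside) of a plain metal canister 102 mm tall in all: a box-shaped body 70 mm along its x, 55 mm along its y, 60 mm high, then a black screw cap: a disc 50 mm across and 10 mm high, and on it an upright wing bar 48 mm long, 14 mm wide, 32 mm high (so the bar spans 70 to 102 mm above the underside), which is what one grips, from above, both to turn the cap and to lift the canister. About 0.3 kg. z up. May be absent
- jar4_cap (a joint): unscrewing of jar4's captive cap, rad: 0 = fully shut at its stop, wing bar parallel to the canister's long side (x); 1.0 to 2.6 at the start, 2.8 at most. Seen from above the bar is turned counter-clockwise from that side by this angle; turning it clockwise about the vertical centre line, in more than one grasp if need be, shuts it. Slight friction (0.02 N m), stays where left. None if absent
- caddy_deck (a point): centre of the inner floor (42 mm above the counter when on its wheels) of a grey wheeled caddy: a tray 200 mm along x, 180 mm along y outside (195 by 170 mm inside), rim 20 mm above the inner floor, on four swivel castors. x = its forward direction, away from the push handle; y = its left; z up. Loose, about 1.1 kg empty, rolls easily
- caddy_handle (a point): middle of the caddy's push handle: a round bar 16 mm thick and 130 mm long along the caddy's y, 175 mm above the counter, 135 mm behind the centre of the tray (-x), on two posts at its ends; can be gripped from above with the fingers before and behind it. Clear for 35 mm before and behind it
- castor_fl (a point): wheel centre of the front left castor of the caddy: a 30 mm wheel in a fork that swivels freely and without end about a vertical pivot at x = +75 mm, y = +105 mm from the tray's centre; the wheel sits 18 mm off that pivot. Its x axis points from the wheel to the pivot: it trails straight when its x agrees with the caddy's x, the wheel then lying 18 mm behind the pivot. After some 10 cm of rolling straight forward it trails; rolling backwards flips it round
- castor_fr (a point): wheel centre of the front right castor of the caddy: a 30 mm wheel in a fork that swivels freely and without end about a vertical pivot at x = +75 mm, y = -105 mm from the tray's centre; the wheel sits 18 mm off that pivot. Its x axis points from the wheel to the pivot: it trails straight when its x agrees with the caddy's x, the wheel then lying 18 mm behind the pivot. After some 10 cm of rolling straight forward it trails; rolling backwards flips it round
- castor_rl (a point): wheel centre of the rear left castor of the caddy: a 30 mm wheel in a fork that swivels freely and without end about a vertical pivot at x = -75 mm, y = +105 mm from the tray's centre; the wheel sits 18 mm off that pivot. Its x axis points from the wheel to the pivot: it trails straight when its x agrees with the caddy's x, the wheel then lying 18 mm behind the pivot. After some 10 cm of rolling straight forward it trails; rolling backwards flips it round
- castor_rr (a point): wheel centre of the rear right castor of the caddy: a 30 mm wheel in a fork that swivels freely and without end about a vertical pivot at x = -75 mm, y = -105 mm from the tray's centre; the wheel sits 18 mm off that pivot. Its x axis points from the wheel to the pivot: it trails straight when its x agrees with the caddy's x, the wheel then lying 18 mm behind the pivot. After some 10 cm of rolling straight forward it trails; rolling backwards flips it round
- bay_mark (a point): centre of the dispatch bay, marked flat on the counter in black tape: two side lines 300 mm apart and 290 mm long along x, a thick bar across the front end (+x), a small cross in the middle, open at the rear (-x) where the caddy enters. x = the direction in which the parked caddy must point. Does not move
- tin1: food tin 66 mm across, 85 mm tall, a bystander, to be left alone; origin at its underside
- tin2: food tin 74 mm across, 60 mm tall, a bystander, to be left alone; origin at its underside
- tape: roll of card tape, 90 mm across, 45 mm high, a bystander, to be left alone; origin at its underside
- stapler: stapler 130 mm long, a bystander, to be left alone; origin at its underside
- carton: closed cardboard carton 90 x 140 x 50 mm, a bystander, to be left alone; origin at its underside
- cup: white cup 72 mm across, 95 mm tall, a bystander, to be left alone; origin at its underside

How it is judged:
On the way, in this order (a step that is already met when the one before it is completed fails the run):
1. every canister's cap has been screwed shut (within 0.12 rad) (value of joint each of jar1_cap, jar2_cap, jar3_cap, jar4_cap below 0.12 rad), for 0.2 s.
2. every canister stands upright, shut, in the caddy's tray, released (all of step 1 and x of jar1_mid in the frame of caddy_deck between -0.085 and 0.085 m and y of jar1_mid in the frame of caddy_deck between -0.075 and 0.075 m and z of jar1_mid in the frame of caddy_deck between 0.0465 and 0.0705 m and angle between each of jar1_mid, jar2_mid, jar3_mid, jar4_mid's own z axis and vertical below 0.15 rad and contact force between each of jar1, jar2, jar3, jar4 and the fingers below 0.1 N and x of jar2_mid in the frame of caddy_deck between -0.085 and 0.085 m and y of jar2_mid in the frame of caddy_deck between -0.075 and 0.075 m and z of jar2_mid in the frame of caddy_deck between 0.0465 and 0.0705 m and x of jar3_mid in the frame of caddy_deck between -0.085 and 0.085 m and y of jar3_mid in the frame of caddy_deck between -0.075 and 0.075 m and z of jar3_mid in the frame of caddy_deck between 0.039 and 0.063 m and x of jar4_mid in the frame of caddy_deck between -0.085 and 0.085 m and y of jar4_mid in the frame of caddy_deck between -0.075 and 0.075 m and z of jar4_mid in the frame of caddy_deck between 0.039 and 0.063 m), for 0.2 s.
3. the loaded caddy has been pushed off until all four castors trail straight (within 0.4 rad), its centre still more than 0.1 m from the bay's centre (x of jar1_mid in the frame of caddy_deck between -0.085 and 0.085 m and y of jar1_mid in the frame of caddy_deck between -0.075 and 0.075 m and z of jar1_mid in the frame of caddy_deck between 0.0465 and 0.0705 m and angle between each of jar1_mid, jar2_mid, jar3_mid, jar4_mid's own z axis and vertical below 0.15 rad and x of jar2_mid in the frame of caddy_deck between -0.085 and 0.085 m and y of jar2_mid in the frame of caddy_deck between -0.075 and 0.075 m and z of jar2_mid in the frame of caddy_deck between 0.0465 and 0.0705 m and x of jar3_mid in the frame of caddy_deck between -0.085 and 0.085 m and y of jar3_mid in the frame of caddy_deck between -0.075 and 0.075 m and z of jar3_mid in the frame of caddy_deck between 0.039 and 0.063 m and x of jar4_mid in the frame of caddy_deck between -0.085 and 0.085 m and y of jar4_mid in the frame of caddy_deck between -0.075 and 0.075 m and z of jar4_mid in the frame of caddy_deck between 0.039 and 0.063 m and angle between the x axis of each of castor_fl, castor_fr, castor_rl, castor_rr and the x axis of caddy_deck, either way round below 0.4 rad and x of each of castor_fl, castor_fr in the frame of caddy_deck below 0.067 m and x of each of castor_rl, castor_rr in the frame of caddy_deck below -0.083 m and horizontal distance between caddy_deck and bay_mark above 0.1 m), for 0.1 s.
At the end, for the whole second after the job is handed in: All canisters present are shut (within 0.12 rad) and stand upright on the floor of the caddy's tray; the caddy stands still within 30 mm and 0.15 rad of the bay's centre and direction, handle at the open end, and all four castors trail straight (within 0.4 rad) (all of step 1 and x of jar1_mid in the frame of caddy_deck between -0.085 and 0.085 m and y of jar1_mid in the frame of caddy_deck between -0.075 and 0.075 m and z of jar1_mid in the frame of caddy_deck between 0.0465 and 0.0705 m and angle between each of jar1_mid, jar2_mid, jar3_mid, jar4_mid's own z axis and vertical below 0.15 rad and x of jar2_mid in the frame of caddy_deck between -0.085 and 0.085 m and y of jar2_mid in the frame of caddy_deck between -0.075 and 0.075 m and z of jar2_mid in the frame of caddy_deck between 0.0465 and 0.0705 m and x of jar3_mid in the frame of caddy_deck between -0.085 and 0.085 m and y of jar3_mid in the frame of caddy_deck between -0.075 and 0.075 m and z of jar3_mid in the frame of caddy_deck between 0.039 and 0.063 m and x of jar4_mid in the frame of caddy_deck between -0.085 and 0.085 m and y of jar4_mid in the frame of caddy_deck between -0.075 and 0.075 m and z of jar4_mid in the frame of caddy_deck between 0.039 and 0.063 m and angle between the x axis of each of castor_fl, castor_fr, castor_rl, castor_rr and the x axis of caddy_deck, either way round below 0.4 rad and x of each of castor_fl, castor_fr in the frame of caddy_deck below 0.067 m and x of each of castor_rl, castor_rr in the frame of caddy_deck below -0.083 m and horizontal distance between caddy_deck and bay_mark below 0.03 m and angle between the x axis of caddy_deck and the x axis of bay_mark, either way round below 0.15 rad and x of caddy_handle in the frame of bay_mark below 0 m and angle between caddy_deck's own z axis and vertical below 0.05 rad and linear speed of caddy below 0.02 m/s); the robot touches nothing.
It fails at once if a bystander (tin, tape, stapler, carton or cup) was knocked over or pushed more than 6 cm away (distance of any of tin1, tin2, tape, stapler, carton, cup from where it was at the start of the episode above 0.06 m or angle between any of tin1, tin2, tape, stapler, carton, cup's own z axis and vertical above 0.6 rad).
It fails at once if a canister was put in the caddy's tray with its cap still unscrewed (more than 0.3 rad) ((x of jar1_mid in the frame of caddy_deck between -0.085 and 0.085 m and y of jar1_mid in the frame of caddy_deck between -0.075 and 0.075 m and z of jar1_mid in the frame of caddy_deck below 0.0705 m and value of joint jar1_cap above 0.3 rad) or (x of jar2_mid in the frame of caddy_deck between -0.085 and 0.085 m and y of jar2_mid in the frame of caddy_deck between -0.075 and 0.075 m and z of jar2_mid in the frame of caddy_deck below 0.0705 m and value of joint jar2_cap above 0.3 rad) or (x of jar3_mid in the frame of caddy_deck between -0.085 and 0.085 m and y of jar3_mid in the frame of caddy_deck between -0.075 and 0.075 m and z of jar3_mid in the frame of caddy_deck below 0.063 m and value of joint jar3_cap above 0.3 rad) or (x of jar4_mid in the frame of caddy_deck between -0.085 and 0.085 m and y of jar4_mid in the frame of caddy_deck between -0.075 and 0.075 m and z of jar4_mid in the frame of caddy_deck below 0.063 m and value of joint jar4_cap above 0.3 rad)).
Of jar1, jar2, jar3, jar4 only 3 to 4 are there at a start; the rules pass over those that are not, and their reading is None.
At some moment in a run one of jar1, jar2, jar3, jar4 may be knocked a few centimetres aside while the robot is not near it.
It also fails if it takes over 210 s, if anything falls off the work surface, if the arm or the gripper's body presses on something with over 40 N, if the wrist force passes 120 N, or if a joint passes its speed limit or range.

## Robot

A 7-joint arm with a two-finger parallel gripper is mounted at the origin on the work surface. World frame = base frame: x ahead of the robot, y to its left, z up, the work surface at z = 0. Lengths are in m, angles in rad, forces in N, time in s.
With the tool pointing down it reaches from about 0.4 to 0.875 m from the base axis. Payload 6.5 kg.
Tool frame: the origin (TCP) lies on the centre line of the jaws, within the pads' length; the fingertips stand 25 mm ahead of it and the grasp point (between the pads) lies 6 mm ahead of it; z points along the fingers, y is the line along which they close (so a half turn about z gives the same grasp; the last joint's range is limited). The gripper opens to 88 mm and grips with 3 to 60 N. Pads are 18 mm wide; open, the fingers measure 123 mm over their backs; the gripper's body (75 mm by 187 mm) begins 45 mm behind the grasp point.
Start: joints at [-1.195, 0.536, -0.004, 1.538, 0.003, 1.067, -0.071], TCP at [0.278, 0.588, 0.237] pointing down, gripper open.
Joint ranges: [-2.7, 2.7], [-0.37, 2.16], [-1.27, 1.26], [0.24, 2.4], [-1.31, 4.45], [0.19, 1.91], [-2.76, 2.76]. Speed limits (rad/s): [2.39, 2.39, 3.14, 3.14, 3.14, 3.14, 3.14].

## Interface

Orientations are given as [roll, pitch, yaw] about the fixed x, y, z axes, in that order (R = Rz(yaw) Ry(pitch) Rx(roll)).
In Python, from bench import * gives the robot as it stands. The module is installed in compiled form; this text tells all that it offers.
- The arm moves only by the tool apply_moves, never from a script. Its argument "commands" is one flat list of numbers, 7 for each row, row after row: the turn, a rotation vector about the tool's x, y, z in degrees, then the shift along the tool's x, y, z in mm, then the finger opening in mm, from 0 to 88.1. In form: [rx, ry, rz, tx, ty, tz, jaw, rx, ry, rz, tx, ty, tz, jaw, ...]. A call has 1 to 5 rows; each row shifts and turns the commanded pose from where the row before left it, along the tool's axes as they then stand; what a row does not reach is not made up. A row lasts 1/10 s, in which the tool goes at most 50 mm and 8.59 degrees, less where a joint would pass 70% of its speed; a pose out of reach is approached as far as the arm can. A call with a gripper value outside its range is refused whole. The fingers move at their own pace and stop on an object; "squeeze" is the grip in N (left out, the last holds). Time passes only in rows, so rows that do not move let the fingers close. It gives the time, the measured TCP pose, the force, the opening and the grip force at its end, in the units of the state.
- state(): the state, without advancing time (a new reading comes with each control period).
- read_camera(name): name is "scene" or "top" or "wrist"; returns the picture (420x560x3 uint8, blue, green, red); there is no depth.
- camera_info(name): a dict with "fx", "fy", "cx", "cy" (pixels), "world_to_cam" (4x4, takes a point from world to camera coordinates). Camera axes: x right, y up, looking along -z (the intrinsics and any distortion apply to the point x, -y, -z); pixel columns grow to the right and rows downward; lengths in m; the calibration is good to about 2 mm. The wrist camera is an equidistant fisheye: a pixel r from the principal point sees the ray r / f radians off the axis. A picture is of the moment at which its call begins: read the wrist's pose just before it. camera_info takes no time and is no camera call; for the wrist camera it gives the pose at the moment of the call.
- sign_off(): hands the job in; it is judged then, once.
Trained networks look in the newest picture that a camera, given by its name, has taken for a name from the list of things; names that differ only in an ending like _2 or _b are one class to them, and where a whole thing is asked for, a point or a joint stands for the part that bears it (a point fixed in the world has none). Each returns a list of dicts, best first, with "conf" (0 to 1); they miss things now and then, are a little off and sometimes report something else, mostly with a low value. They report only what shows in the picture. A call takes as long as a camera call.
- silhouettes(camera, query): "mask" (420x560 bool, what is visible of it) and "location" ([row, column] in pixels, amid what is visible of it).
- mark_of(camera, query): "location" ([row, column] in pixels: a listed point, or the origin of a listed thing).
The state is a dict: "time": time; "q": joint angles; "dq": joint speeds; "joint_efforts": joint torques, N m; "position": TCP position; "ee_rot": TCP orientation; "force": force on the tool from outside, world axes, zero at the start; "wrist_torque": the same for the moment, N m; "opening": finger opening in m; "grasp_force": force on a finger pad.
Only numpy, scipy, OpenCV 4.12 (cv2) and the standard library are available. Lean on these libraries where they do the work, as an engineer would, in place of code of your own. Each camera call takes 0.05 s, during which the arm holds its last target. There are 200 camera calls.

## Working session

There is one attempt and no reset: what is moved stays moved. The work goes in short steps, Python scripts to look and compute and a tool call to move; the robot and the scene stay as the last step left them, time stands still between calls to the robot, and variables do not carry over. Pictures are saved under pics/ and viewed, at most 14 in all, crops included, and the job is handed in when it is done.

Besides the shell and the picture viewer there is one more tool, called after "Call:" by a JSON object that holds its "fn" and its "kwargs", one argument or row to a line. apply_moves: Moves the arm, as the interface text tells. Its arguments: {"type":"object","properties":{"commands":{"type":"array","items":{"type":"number"}},"squeeze":{"type":"number"}},"required":["commands"]}

```bash
mkdir -p pics; python3 - <<'E'
from bench import *
import cv2
s=state();print(s)
for n in("scene","top"):
    im=read_camera(n);cv2.imwrite(f"pics/{n}0.png",im);c=camera_info(n);print(n,c)
E
```

```text
{'time': 0.0, 'q': array([-1.19518543,  0.5371867 , -0.0044138 ,  1.5388686 ,  0.00261657,
        1.06728279, -0.07119426]), 'dq': array([-0.00288234, -0.00151846,  0.00054854,  0.00083112, -0.00068257,
        0.00014077,  0.00069958]), 'joint_efforts': array([-3.56906239e-04, -5.70986295e+01,  9.90361087e-01, -2.51609963e+01,
       -5.63614885e-02,  1.75582938e-02,  1.61931657e-04]), 'position': array([0.2776951 , 0.58701223, 0.23582778]), 'ee_rot': array([-3.13985953e+00,  1.54682260e-04,  2.69984622e+00]), 'force': array([-0.09707699, -0.34332691,  0.02571457]), 'wrist_torque': array([ 0.04800102,  0.0096252 , -0.02399377]), 'grasp_force': 0.0, 'opening': 0.08813243921551978}
scene {'fx': 445.69770420311414, 'fy': 445.69770420311414, 'cx': 273.91785545477427, 'cy': 210.34500859844945, 'world_to_cam': array([[-3.89268871e-01,  9.21124099e-01,  3.73956041e-04,
         2.64714794e-01],
       [-7.06568110e-01, -2.98857495e-01,  6.41440336e-01,
         3.00457847e-01],
       [ 5.90957911e-01,  2.49428530e-01,  7.67172833e-01,
        -1.63385489e+00],
       [ 0.00000000e+00,  0.00000000e+00,  0.00000000e+00,
         1.00000000e+00]])}
top {'fx': 399.10240912256046, 'fy': 399.10240912256046, 'cx': 280.5944481893471, 'cy': 210.99638703941866, 'world_to_cam': array([[ 0.00533659, -0.9999541 ,  0.00795774, -0.04771974],
       [ 0.98817378,  0.0064929 ,  0.15320057, -0.53307626],
       [-0.1532452 ,  0.00704606,  0.98816307, -1.37585054],
       [ 0.        ,  0.        ,  0.        ,  1.        ]])}
```

View pics/scene0.png

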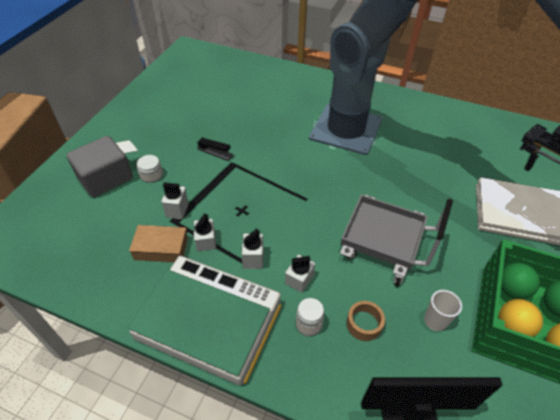

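View pics/top0.png

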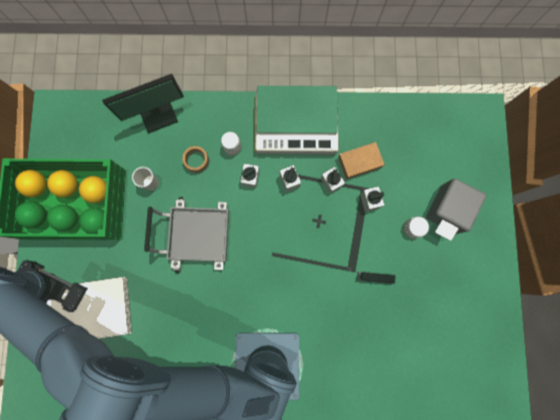

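The scene view shows four canisters at about (173,203), (204,236), (252,247) and (300,270), with the caddy at (383,232). In the top view the caddy is at (198,235) with its handle on the left. The bay cross is at (319,221) with its thick bar on the right. The canisters are at (249,175), (290,178), (333,180) and (372,198).

```bash
cat >h.py <<'E'
from bench import *
import numpy as np, cv2
from scipy.spatial.transform import Rotation as R
def ray(cam,rc,ci=None):
    c=ci or camera_info(cam); u=(rc[1]-c["cx"])/c["fx"]; v=(rc[0]-c["cy"])/c["fy"]
    if cam=="wrist":
        r=np.hypot(u,v); k=np.sin(r)/r if r>1e-9 else 1; d=np.array([u*k,-v*k,-np.cos(r)])
    else: d=np.array([u,-v,-1])
    T=np.array(c["world_to_cam"]); Rm=T[:3,:3]; return -Rm.T@T[:3,3], Rm.T@d
def at(cam,rc,z,ci=None):
    o,d=ray(cam,rc,ci); return (o+d*(z-o[2])/d[2])[:2]
def tri(a,b):
    A=[];B=[]
    for o,d in(a,b):
        d=d/np.linalg.norm(d);P=np.eye(3)-np.outer(d,d);A.append(P);B.append(P@o)
    return np.linalg.solve(sum(A),sum(B))
def pix(cam,p,ci=None):
    c=ci or camera_info(cam); q=np.array(c["world_to_cam"])@np.append(p,1); x,y,z=q[0],-q[1],-q[2]
    if cam=="wrist":
        h=np.hypot(x,y); k=np.arctan2(h,z)/max(h,1e-9)
        return c["cy"]+c["fy"]*y*k, c["cx"]+c["fx"]*x*k
    return c["cy"]+c["fy"]*y/z, c["cx"]+c["fx"]*x/z
E
python3 - <<'E'
from h import *
np.set_printoptions(precision=3,suppress=True)
H=dict(jar1_mid=.0585,jar3_mid=.051,jar2_mid=.0585,jar4_mid=.051,caddy_deck=.042,caddy_handle=.175,castor_fl=.015,castor_fr=.015,castor_rl=.015,castor_rr=.015,bay_mark=0,tin1=0,tin2=0,tape=0,stapler=0,carton=0,cup=0)
for n in ("scene","top"):
    read_camera(n)
for q,h in H.items():
    for n in ("top","scene"):
        if n=="scene" and not q.startswith(("jar","caddy","bay")):continue
        for d in mark_of(n,q)[:4]:
            if d["conf"]>.15: print(q,n,round(d["conf"],2),np.round(d["location"]),at(n,d["location"],h))
E
```

```text
jar1_mid top 0.92 [175. 292.] [ 0.661 -0.084]
jar1_mid top 0.56 [161. 356.] [ 0.714 -0.312]
jar3_mid top 0.92 [176. 329.] [ 0.66  -0.216]
jar3_mid scene 0.6 [233. 203.] [ 0.658 -0.229]
jar2_mid top 0.65 [197. 373.] [ 0.582 -0.37 ]
jar2_mid scene 0.75 [197. 172.] [ 0.579 -0.376]
jar2_mid scene 0.66 [282. 398.] [0.608 0.316]
jar4_mid top 0.66 [178. 332.] [ 0.654 -0.229]
jar4_mid top 0.57 [174. 248.] [0.665 0.073]
jar4_mid scene 0.61 [272. 303.] [0.668 0.079]
jar4_mid scene 0.31 [283. 397.] [0.606 0.315]
caddy_deck top 0.93 [234. 202.] [0.451 0.232]
caddy_deck scene 0.94 [231. 386.] [0.443 0.247]
caddy_handle top 0.62 [227. 148.] [0.459 0.377]
caddy_handle top 0.36 [178. 290.] [ 0.621 -0.075]
caddy_handle scene 0.98 [219. 445.] [0.455 0.378]
castor_fl top 0.41 [228. 148.] [0.471 0.429]
castor_fr top 0.74 [221. 321.] [ 0.502 -0.191]
castor_rr top 0.52 [266. 175.] [0.338 0.328]
bay_mark top 0.86 [221. 319.] [ 0.505 -0.185]
bay_mark top 0.35 [160. 354.] [ 0.732 -0.318]
bay_mark scene 0.78 [211. 241.] [ 0.506 -0.186]
tin1 top 0.74 [147. 233.] [0.783 0.136]
tin1 top 0.69 [227. 412.] [ 0.484 -0.524]
tin1 top 0.59 [226. 146.] [0.483 0.443]
tin2 top 0.74 [147. 233.] [0.783 0.136]
tin2 top 0.69 [227. 412.] [ 0.484 -0.524]
tin2 top 0.59 [226. 146.] [0.483 0.443]
tape top 0.72 [160. 197.] [0.728 0.269]
stapler top 0.93 [274. 371.] [ 0.313 -0.37 ]
carton top 0.71 [162. 360.] [ 0.727 -0.341]
cup top 0.92 [185. 151.] [0.633 0.433]
```

Call:
{"fn": "apply_moves", "kwargs": {
  "commands": [0, 0, 0, -43, -23, -5, 60, 0, 0, 0, -44, -23, -5, 60, 0, 0, 0, -44, -23, 0, 60, 0, 0, 0, -44, -23, 0, 60, 0, 0, 0, -44, -23, 0, 60],
  "squeeze": 30
}}

```text
time: 1.9
position: [0.4278, 0.3883, 0.247]
ee_rot: [3.141, 0.0, 2.7]
force: [1.1, 0.5, 0.3]
opening: 0.06
grasp_force: 0.0
```

Call:
{"fn": "apply_moves", "kwargs": {
  "commands": [0, 0, 0, -44, -23, 0, 60, 0, 0, 0, -44, -23, 0, 60, 0, 0, 0, -44, -23, 0, 60, 0, 0, 0, -44, -23, 0, 60, 0, 0, 0, -44, -23, 0, 60]
}}

```text
time: 2.4
position: [0.5775, 0.1903, 0.247]
ee_rot: [3.141, 0.0, 2.7]
force: [-0.6, 0.6, -0.1]
opening: 0.0596
grasp_force: 0.0
```

Call:
{"fn": "apply_moves", "kwargs": {
  "commands": [0, 0, 0, -44, -23, 0, 60, 0, 0, 0, -44, -23, 0, 60, 0, 0, 0, -42, -22, 0, 60, 0, 0, 0, 0, 0, 0, 60]
}}

```text
time: 2.8
position: [0.6678, 0.0658, 0.2467]
ee_rot: [-3.138, 0.004, 2.69]
force: [-0.1, -1.2, 0.3]
opening: 0.0598
grasp_force: 0.0
```

```bash
python3 - <<'E'
from h import *
np.set_printoptions(precision=3,suppress=True)
s=state();print(s["time"],s["position"],s["ee_rot"],s["q"])
ci=camera_info("wrist");im=read_camera("wrist");cv2.imwrite("pics/w1.png",im);print(ci)
T=np.array(ci["world_to_cam"]);o=-T[:3,:3].T@T[:3,3];Rt=R.from_euler("xyz",s["ee_rot"]).as_matrix()
print("cam in tool",Rt.T@(o-s["position"]), Rt.T@T[:3,:3].T)
for p in [(.665,.075,.1),(.661,-.084,.1)]: print(pix("wrist",p,ci))
a=lambda r,c:at("top",(r,c),0)
print("bay",a(255,273),a(269,352),a(200,362))
E
```

```text
2.8 [0.668 0.066 0.247] [-3.138  0.004  2.69 ] [-0.276  0.566  0.164  1.476 -0.092  1.106  1.022]
{'fx': 325.19226210127806, 'fy': 325.19226210127806, 'cx': 275.05174087913304, 'cy': 209.54729670203025, 'world_to_cam': array([[ 0.438,  0.899, -0.004, -0.35 ],
       [-0.866,  0.42 , -0.271,  0.592],
       [-0.242,  0.122,  0.963, -0.245],
       [ 0.   ,  0.   ,  0.   ,  1.   ]])}
cam in tool [ 0.068 -0.001 -0.149] [[-0.001  0.964  0.267]
 [ 1.     0.001  0.001]
 [ 0.     0.267 -0.964]]
(np.float64(187.6989933056361), np.float64(284.27862652155187))
(np.float64(250.85464428553755), np.float64(144.65784946012303))
bay [ 0.38  -0.018] [ 0.331 -0.302] [ 0.583 -0.344]
```

View pics/w1.png

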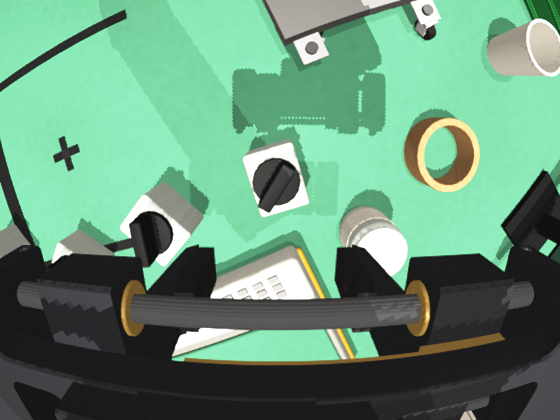

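The wrist view shows jar4 at about (272,180), with its bar running from (262,208) to (292,166). Jar1 is at about (150,235), seen obliquely. I'll zoom in for the edges.

```bash
python3 - <<'E'
import cv2,numpy as np
im=cv2.imread("pics/w1.png")
c=[cv2.resize(im[y:y+100,x:x+66],None,fx=6,fy=6,interpolation=cv2.INTER_CUBIC) for x,y in((240,130),(115,178))]
cv2.imwrite("pics/z1.png",np.hstack(c))
E
```

```text
(no output)
```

View pics/z1.png

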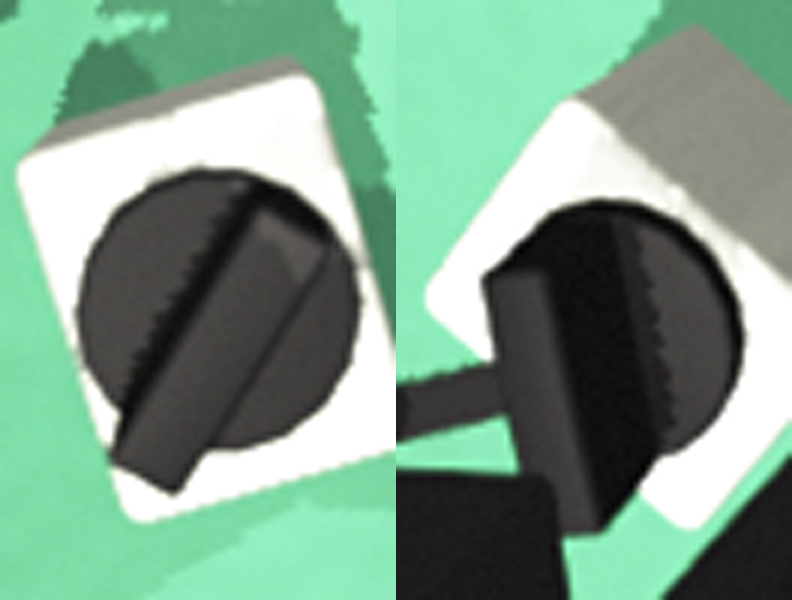

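The zoom shows both clearly. Jar4's bar axis runs from (264,209) to (288,168), and its long body edge from (243,157) to (262,217). Jar1's bar runs from (135,224) to (143,267), and its body corners are at (145,194), (120,228) and (181,225).

```bash
cat >>h.py <<'E'
def deg(a,b): v=np.array(b)-a; return np.degrees(np.arctan2(v[1],v[0])), np.linalg.norm(v)
def go(x,y,yaw_deg,z=None):
    """print tool-axis shift (mm) at present yaw and turn needed to reach pose"""
    s=state(); Rt=R.from_euler("xyz",s["ee_rot"]).as_matrix(); p=s["position"]
    d=Rt.T@(np.array([x,y,p[2] if z is None else z])-p)*1000
    yaw=np.degrees(s["ee_rot"][2]); tr=(yaw-yaw_deg+180)%360-180
    print("t",round(s["time"],1),"pos",p.round(4),"yaw",yaw.round(1),"q7",s["q"][6].round(2),"-> shift",d.round(1),"rz",round(tr,1))
def level():
    s=state(); Rt=R.from_euler("xyz",s["ee_rot"]).as_matrix(); t=Rt.T@[0,0,-1.]
    print("tilt fix rx,ry deg",np.degrees(np.cross([0,0,1],t))[:2].round(2))
E
python3 - <<'E'
from h import *
ci=camera_info("wrist")
w=lambda x,y,z:at("wrist",(y,x),z,ci)
for n,bs,es,ss,hb,he in (("jar4",((264.2,209.3),(288.3,168.3)),((243,157.5),(261.7,216.7)),((243,157.5),(292.5,142.5)),.102,.06),("jar1",((134.8,223.7),(143.2,266.8)),((144.8,194.3),(181,224.7)),((144.8,194.3),(119.8,228)),.117,.075)):
    b=[w(*p,hb) for p in bs];e=[w(*p,he) for p in es];s2=[w(*p,he) for p in ss]
    print(n,"bar",deg(*b),"ctr",(b[0]+b[1])/2,"long",deg(*e),"short",deg(*s2),"cap",(deg(*b)[0]-deg(*e)[0])%180)
level()
E
```

```text
jar4 bar (np.float64(124.40407345382889), np.float64(0.044597134781880654)) ctr [0.66053593 0.07266765] long (np.float64(-9.350776425336123), np.float64(0.06666469252180368)) short (np.float64(81.10215420929522), np.float64(0.05340126881574508)) cap 133.75484987916502
jar1 bar (np.float64(-22.701497850733766), np.float64(0.04561261751010348)) ctr [ 0.6492724  -0.07123935] long (np.float64(23.214203615532472), np.float64(0.051255410977731744)) short (np.float64(-69.0277802717625), np.float64(0.05293840218733474)) cap 134.08429853373377
tilt fix rx,ry deg [-0.1   0.09]
```

Call:
{"fn": "apply_moves", "kwargs": {
  "commands": [0, 0, 0, 9.6, 3, 0, 50, 0, 0, 7.5, 0, 0, 20, 50, 0, 0, 7.5, 0, 0, 30, 50, 0, 0, 7.5, 0, 0, 30, 50, 0, 0, 7.2, 0, 0, 30, 50]
}}

```text
time: 3.35
position: [0.6561, 0.0853, 0.136]
ee_rot: [3.141, -0.002, 2.18]
force: [0.4, -0.7, 0.6]
opening: 0.0501
grasp_force: 0.0
```

Call:
{"fn": "apply_moves", "kwargs": {
  "commands": [0, 0, 0, 0, 0, 25, 50, 0, 0, 0, 0, 0, 12.5, 50, 0, 0, 0, 0, 0, 0, 50]
}}

```text
time: 3.65
position: [0.6555, 0.0839, 0.0978]
ee_rot: [-3.139, -0.002, 2.184]
force: [-0.4, 0.0, 0.3]
opening: 0.05
grasp_force: 0.0
```

Call:
{"fn": "apply_moves", "kwargs": {
  "commands": [0, 0, 0, 0, 0, 0, 5, 0, 0, 0, 0, 0, 0, 5, 0, 0, 0, 0, 0, 0, 5, 0, 0, 0, 0, 0, 0, 5, 0, 0, 0, 0, 0, 0, 5],
  "squeeze": 25
}}

```text
time: 4.15
position: [0.6573, 0.0815, 0.0997]
ee_rot: [-3.141, -0.0, 2.181]
force: [-2.5, -0.3, 3.4]
opening: 0.0126
grasp_force: 25.0
```

Call:
{"fn": "apply_moves", "kwargs": {
  "commands": [0, 0, 0, 0, 0, 0, 5, 0, 0, 0, 0, 0, 0, 5, 0, 0, 0, 0, 0, 0, 5, 0, 0, 0, 0, 0, 0, 5, 0, 0, 0, 0, 0, 0, 5]
}}

```text
time: 4.65
position: [0.6574, 0.0815, 0.0996]
ee_rot: [-3.141, -0.0, 2.181]
force: [-3.7, -0.2, 5.1]
opening: 0.0129
grasp_force: 25.0
```

Call:
{"fn": "apply_moves", "kwargs": {
  "commands": [0, 0, 0, 0, 0, 0, 40, 0, 0, 0, 0, 0, 0, 40, 0, 0, 0, -9, 0, 0, 40, 0, 0, 0, 0, 0, 0, 40, 0, 0, 0, 0, 0, 0, 40]
}}

```text
time: 5.15
position: [0.663, 0.0737, 0.0992]
ee_rot: [3.141, 0.0, 2.181]
force: [1.1, 0.6, -0.1]
opening: 0.0402
grasp_force: 0.0
```

```bash
python3 - <<'E'
from h import *
ci=camera_info("wrist");im=read_camera("wrist");go(.6605,.0727,124.4,.099);level()
s=state();Rt=R.from_euler("xyz",s["ee_rot"]).as_matrix()
P=lambda y:s["position"]+Rt@np.array([0,y,.006])
for y in(-.02,0,.02): 
    r,c=pix("wrist",P(y),ci);print(r,c);cv2.circle(im,(int(c),int(r)),1,(0,0,255),-1)
cv2.imwrite("pics/w2.png",cv2.resize(im[150:400,150:400],(600,600)))
E
```

```text
t 5.2 pos [0.6628 0.0741 0.0991] yaw 125.0 q7 0.59 -> shift [ 0.2 -2.7  0.1] rz 0.6
tilt fix rx,ry deg [0.01 0.  ]
254.75537094096168 237.7594333617787
254.90202937973874 276.2649627142347
254.62629488733896 314.7457698991541
```

View pics/w2.png

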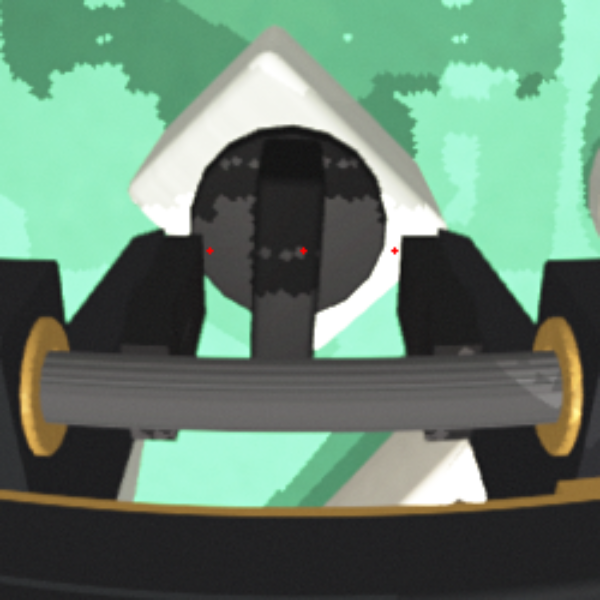

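The close-up shows the bar 2.5 mm to the left of the jaw centre. I'll shift by that, grip and turn.

Call:
{"fn": "apply_moves", "kwargs": {
  "commands": [0, 0, 0, 0, -2.5, 0, 30, 0, 0, 0, 0, 0, 0, 5, 0, 0, 0, 0, 0, 0, 5, 0, 0, 0, 0, 0, 0, 5, 0, 0, 0, 0, 0, 0, 5]
}}

```text
time: 5.7
position: [0.6604, 0.0727, 0.0992]
ee_rot: [-3.141, 0.0, 2.181]
force: [-0.3, -0.7, 1.5]
opening: 0.0121
grasp_force: 24.9
```

Call:
{"fn": "apply_moves", "kwargs": {
  "commands": [0, 0, 4, 0, 0, 0, 5, 0, 0, 8, 0, 0, 0, 5, 0, 0, 8, 0, 0, 0, 5, 0, 0, 8, 0, 0, 0, 5, 0, 0, 8, 0, 0, 0, 5]
}}

```text
time: 6.2
position: [0.661, 0.0731, 0.0993]
ee_rot: [3.141, -0.0, 1.548]
force: [-0.3, -0.6, -1.0]
opening: 0.0122
grasp_force: 24.9
```

Call:
{"fn": "apply_moves", "kwargs": {
  "commands": [0, 0, 8, 0, 0, 0, 5, 0, 0, 8, 0, 0, 0, 5, 0, 0, 8, 0, 0, 0, 5, 0, 0, 8, 0, 0, 0, 5, 0, 0, 8, 0, 0, 0, 5]
}}

```text
time: 6.7
position: [0.6608, 0.073, 0.0993]
ee_rot: [3.141, -0.0, 0.85]
force: [0.5, 0.3, -0.4]
opening: 0.0116
grasp_force: 24.9
```

Call:
{"fn": "apply_moves", "kwargs": {
  "commands": [0, 0, 8, 0, 0, 0, 5, 0, 0, 8, 0, 0, 0, 5, 0, 0, 8, 0, 0, 0, 5, 0, 0, 8, 0, 0, 0, 5, 0, 0, 5, 0, 0, 0, 5]
}}

```text
time: 7.2
position: [0.661, 0.0726, 0.0995]
ee_rot: [3.141, -0.001, 0.204]
force: [0.0, -1.1, 0.7]
opening: 0.0122
grasp_force: 24.9
```

Call:
{"fn": "apply_moves", "kwargs": {
  "commands": [0, 0, 5, 0, 0, 0, 5, 0, 0, 5, 0, 0, 0, 5, 0, 0, 5, 0, 0, 0, 5, 0, 0, 5, 0, 0, 0, 5, 0, 0, 5, 0, 0, 0, 5]
}}

```text
time: 7.7
position: [0.6613, 0.0722, 0.0998]
ee_rot: [3.141, -0.002, -0.231]
force: [-0.3, -2.5, 1.5]
opening: 0.012
grasp_force: 24.9
```

```bash
python3 - <<'E'
from h import *
s=state();print(s["wrist_torque"].round(3),s["force"].round(2),s["opening"]);go(.6605,.0727,-21)
E
```

```text
[-0.438  0.085  0.02 ] [-0.27 -2.51  1.52] 0.012041962871799974
t 7.7 pos [0.6613 0.0722 0.0998] yaw -13.2 q7 -1.41 -> shift [-0.9 -0.3 -0. ] rz 7.8
```

Call:
{"fn": "apply_moves", "kwargs": {
  "commands": [0, 0, 5, 0, 0, 0, 5, 0, 0, 5, 0, 0, 0, 5, 0, 0, 0, 0, 0, 0, 5]
}}

```text
time: 8.0
position: [0.6629, 0.0709, 0.1016]
ee_rot: [3.141, -0.006, -0.405]
force: [-0.6, -3.9, 11.6]
opening: 0.0054
grasp_force: 5.7
```

```bash
python3 - <<'E'
from h import *
s=state();print(s["wrist_torque"].round(3),s["force"].round(2));go(.5,.13,90)
E
```

```text
[-0.882  0.171 -0.025] [-0.57 -3.87 11.56]
t 8.0 pos [0.6629 0.0709 0.1016] yaw -23.2 q7 -1.56 -> shift [-173.     9.9   -1. ] rz -113.2
```

```bash
python3 - <<'E'
from h import *
im=read_camera("wrist");cv2.imwrite("pics/w3.png",im)
print(state()["opening"],state()["grasp_force"])
E
```

```text
0.005030189906382899 5.102396420552395
```

View pics/w3.png

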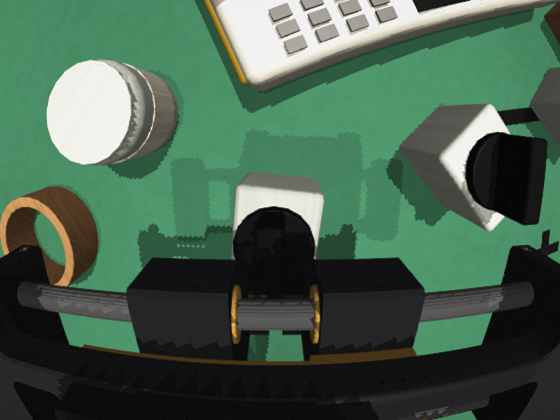

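The body looks aligned with the jaws, but the grip reading is odd at 5 mm, so I'll open and check.

Call:
{"fn": "apply_moves", "kwargs": {
  "commands": [0, 0, 0, 0, 0, 0, 50, 0, 0, 0, 0, 0, 0, 50, 0, 0, 0, 0, 0, 0, 50, 0, 0, 0, 0, 0, 0, 50, 0, 0, 0, 0, 0, 0, 50]
}}

```text
time: 8.55
position: [0.663, 0.0742, 0.1013]
ee_rot: [-3.138, -0.004, -0.4]
force: [0.4, 2.0, 13.4]
opening: 0.0428
grasp_force: 6.5
```

```bash
python3 - <<'E'
from h import *
im=read_camera("wrist");cv2.imwrite("pics/w4.png",cv2.resize(im[130:330,150:400],(750,600)))
print(state()["opening"],state()["force"]);go(.6605,.0727,-16,.099)
E
```

```text
0.046751238400862954 [-0.44549496  1.24910226 14.47916024]
t 8.6 pos [0.663  0.0742 0.1014] yaw -22.9 q7 -1.56 -> shift [-1.7  2.4  2.4] rz -6.9
```

View pics/w4.png

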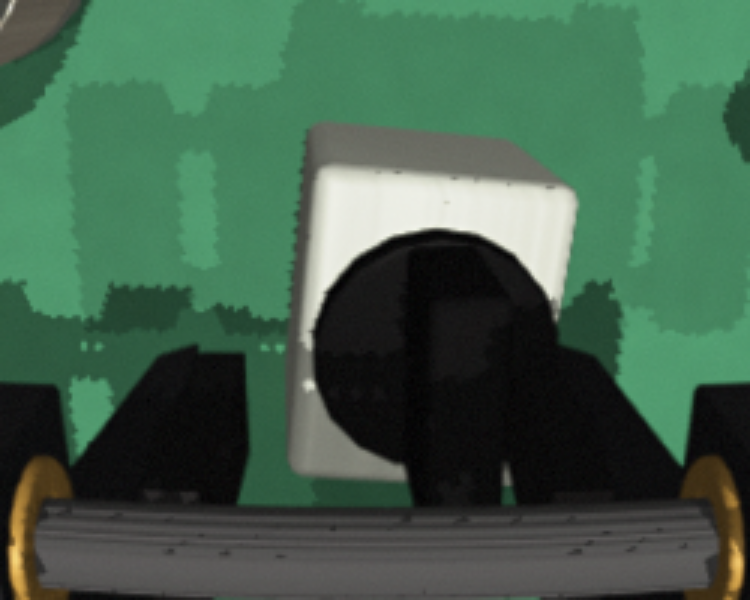

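Call:
{"fn": "apply_moves", "kwargs": {
  "commands": [0, 0, 0, 0, 0, -8, 60, 0, 0, 0, 0, 0, -16, 60, 0, 0, 0, 0, 0, -30, 60, 0, 0, 0, 0, 0, -40, 60, 0, 0, 0, 0, 0, -40, 60]
}}

```text
time: 9.1
position: [0.6599, 0.073, 0.2348]
ee_rot: [3.141, 0.001, -0.402]
force: [0.6, 0.6, -0.3]
opening: 0.0602
grasp_force: 0.0
```

Call:
{"fn": "apply_moves", "kwargs": {
  "commands": [0, 0, 0, 0, 0, -20, 60, 0, 0, 0, 0, 0, 0, 60, 0, 0, 0, 0, 0, 0, 60]
}}

```text
time: 9.4
position: [0.6602, 0.0733, 0.2531]
ee_rot: [-3.141, 0.001, -0.401]
force: [-0.0, -0.5, -1.0]
opening: 0.0604
grasp_force: 0.0
```

```bash
python3 - <<'E'
from h import *
im=read_camera("wrist");cv2.imwrite("pics/w5.png",cv2.resize(im[90:390,90:490],(800,600)))
print(state()["force"]);go(.6605,.0727,-16,.099)
E
```

```text
[-0.3150872   0.61728948  0.23634593]
t 9.4 pos [0.6598 0.0734 0.2522] yaw -23.0 q7 -1.65 -> shift [  1.2   0.3 153.2] rz -7.0
```

View pics/w5.png

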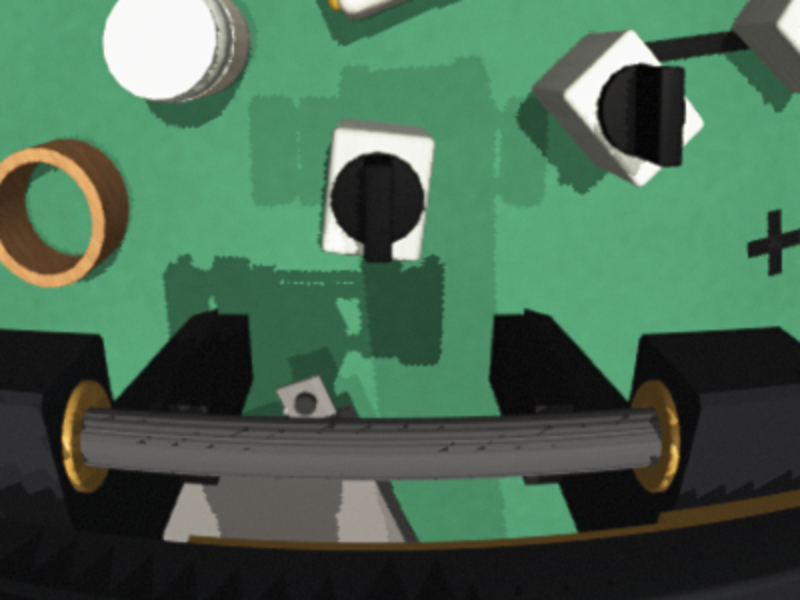

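The jar is upright, with its disc at about (378,197) in the zoom and its bar nearly along the body. The body is about 8° further clockwise, so the cap isn't quite shut yet. I'll locate it and regrip more gently.

```bash
python3 - <<'E'
from h import *
ci=camera_info("wrist"); w=lambda x,y,z:at("wrist",(90+y/2,90+x/2),z,ci)
print("disc ctr",w(378,198,.07),"bar end",w(378,262,.102))
print("body L",deg(w(322,250,.06),w(335,135,.06)),"R",deg(w(417,262,.06),w(435,140,.06)),"top",deg(w(335,127,.06),w(435,140,.06)))
b=w(378,262,.102);c=w(378,198,.07);print("bar",deg(b,c))
c=w(378,198,.07);go(*c,-23,.099)
im=cv2.imread("pics/w5.png")[120:280,300:450];im=cv2.resize(np.clip(im.astype(float)*4,0,255).astype(np.uint8),None,fx=4,fy=3.75,interpolation=cv2.INTER_CUBIC);cv2.imwrite("pics/z5.png",im)
E
```

```text
disc ctr [0.65695011 0.06910387] bar end [0.63436363 0.07907391]
body L (np.float64(-30.21447831580712), np.float64(0.0634869770107437)) R (np.float64(-30.183534593285643), np.float64(0.06788413745876014)) top (np.float64(-120.41269548089963), np.float64(0.05307179041122625))
bar (np.float64(-23.81745935618947), np.float64(0.024689087637706403))
t 9.4 pos [0.6598 0.0734 0.2522] yaw -23.0 q7 -1.65 -> shift [ -0.7   5.  153.2] rz -0.0
```

View pics/z5.png

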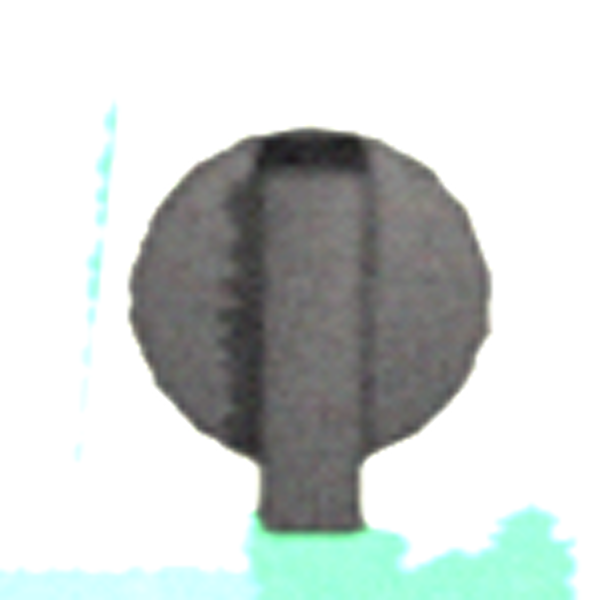

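Call:
{"fn": "apply_moves", "kwargs": {
  "commands": [0, 0, 0, -0.7, 5, 20, 50, 0, 0, 0, 0, 0, 40, 50, 0, 0, 0, 0, 0, 40, 50, 0, 0, 0, 0, 0, 35, 50, 0, 0, 0, 0, 0, 15, 50]
}}

```text
time: 9.95
position: [0.6547, 0.0689, 0.0982]
ee_rot: [3.138, 0.007, -0.402]
force: [-0.2, -0.3, -0.4]
opening: 0.05
grasp_force: 0.0
```

Call:
{"fn": "apply_moves", "kwargs": {
  "commands": [0, 0, 0, 0, 0, 2, 40, 0, 0, 0, 0, 0, 0, 10, 0, 0, 0, 0, 0, 0, 10, 0, 0, 0, 0, 0, 0, 10, 0, 0, 0, 0, 0, 0, 10],
  "squeeze": 14
}}

```text
time: 10.45
position: [0.6587, 0.0687, 0.1024]
ee_rot: [-3.141, -0.001, -0.401]
force: [-0.2, -0.6, -0.2]
opening: 0.012
grasp_force: 0.0
```

Call:
{"fn": "apply_moves", "kwargs": {
  "commands": [0, 0, 0, 0, 0, 0, 10, 0, 0, 3, 0, 0, 0, 10, 0, 0, 3, 0, 0, 0, 10, 0, 0, 3, 0, 0, 0, 10]
}}

```text
time: 10.85
position: [0.6581, 0.0687, 0.1015]
ee_rot: [-3.141, -0.0, -0.561]
force: [0.5, -0.4, 0.4]
opening: 0.0102
grasp_force: 0.0
```

Call:
{"fn": "apply_moves", "kwargs": {
  "commands": [0, 0, 3, 0, 0, 0, 10, 0, 0, 3, 0, 0, 0, 10, 0, 0, 0, 0, 0, 0, 10]
}}

```text
time: 11.15
position: [0.658, 0.0687, 0.1013]
ee_rot: [3.142, -0.0, -0.664]
force: [-0.3, -0.0, -1.3]
opening: 0.0101
grasp_force: 0.0
```

```bash
python3 - <<'E'
from h import *
s=state();print(s["wrist_torque"].round(3),s["force"].round(2));go(.5,.13,90)
E
```

```text
[0.096 0.102 0.001] [-0.32 -0.04 -1.27]
t 11.2 pos [0.658  0.0687 0.1013] yaw -38.0 q7 -1.78 -> shift [-162.3   49.1   -0. ] rz -128.0
```

Call:
{"fn": "apply_moves", "kwargs": {
  "commands": [0, 0, 0, 0, 0, 0, 0, 0, 0, 0, 0, 0, 0, 0, 0, 0, 0, 0, 0, 0, 0]
}}

```text
time: 11.45
position: [0.658, 0.0686, 0.1013]
ee_rot: [-3.141, -0.0, -0.663]
force: [0.1, 0.0, 0.6]
opening: 0.0005
grasp_force: 0.0
```

```bash
python3 - <<'E'
from h import *
s=state();print(s["opening"],s["grasp_force"],s["wrist_torque"].round(3),s["force"].round(2))
im=read_camera("wrist");im=im[100:300,150:400];cv2.imwrite("pics/w6.png",cv2.resize(np.clip(im.astype(float)*2.5,0,255).astype(np.uint8),(750,600)))
E
```

```text
0.0005008280362711714 0.0 [0.02  0.153 0.029] [0.13 0.01 0.56]
```

View pics/w6.png

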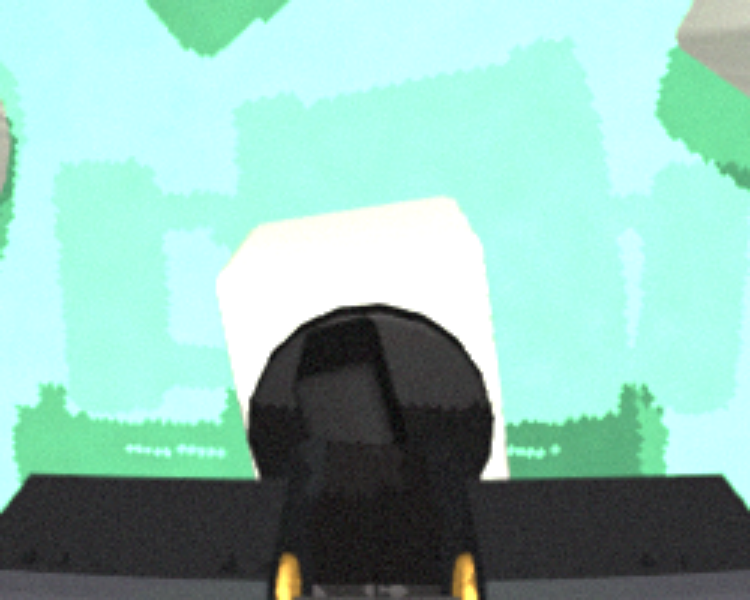

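Call:
{"fn": "apply_moves", "kwargs": {
  "commands": [0, 0, 0, 0, 0, 2, 0, 0, 0, 0, 0, 0, 1, 0, 0, 0, 0, 0, 0, 0, 0]
}}

```text
time: 11.8
position: [0.6586, 0.0685, 0.1004]
ee_rot: [-3.14, -0.0, -0.663]
force: [-5.0, 0.2, 16.2]
opening: 0.0004
grasp_force: 7.9
```

Call:
{"fn": "apply_moves", "kwargs": {
  "commands": [0, 0, 0, 0, 0, 2, 0, 0, 0, 0, 0, 0, 1, 0, 0, 0, 0, 0, 0, 0, 0]
}}

```text
time: 12.1
position: [0.6594, 0.0682, 0.1003]
ee_rot: [-3.138, -0.001, -0.663]
force: [-11.3, 2.2, 35.1]
opening: 0.0003
grasp_force: 17.4
```

Call:
{"fn": "apply_moves", "kwargs": {
  "commands": [0, 0, 0, 0, 0, -10, 0, 0, 0, 0, 0, 0, -20, 20, 0, 0, 0, 0, 0, -40, 40, 0, 0, 0, 0, 0, -40, 60, 0, 0, 0, 0, 0, -40, 60]
}}

```text
time: 12.6
position: [0.6578, 0.0683, 0.2474]
ee_rot: [3.141, -0.0, -0.664]
force: [0.1, -0.5, -0.2]
opening: 0.0306
grasp_force: 0.0
```

```bash
python3 - <<'E'
from h import *
im=cv2.imread("pics/scene0.png")
J=dict(jar4=(.6605,.0727,.102,.060,124.4),jar1=(.6493,-.0712,.117,.075,-22.7))
for n,(x,y,H,hb,a) in J.items():
    u=np.array([np.cos(np.radians(a)),np.sin(np.radians(a))])
    for z in(H,H-.026): print(n,z,[np.round(pix("scene",(*(np.array([x,y])+k*.024*u),z))[::-1]) for k in(-1,1)])
    print("base",np.round(pix("scene",(x,y,0))[::-1]))
    r,c=map(int,pix("scene",(x,y,hb+.03))); g=im[r-25:r+25,c-18:c+18].max(2)
    ys,xs=np.where(g<70); print("dark top row",ys.min()+r-25,"cols at top",xs[ys<ys.min()+3].min()+c-18,xs[ys<ys.min()+3].max()+c-18,"bottom",ys.max()+r-25, "min/max col",xs.min()+c-18,xs.max()+c-18)
ims=read_camera("scene");im0=im
cv2.imwrite("pics/s2.png",np.hstack([cv2.resize(k[200:300,215:335],(400,333),interpolation=cv2.INTER_CUBIC) for k in(im0,ims)]))
go(.6605,.0727,-38)
E
```

```text
jar4 0.102 [array([294., 260.]), array([312., 256.])]
jar4 0.076 [array([293., 265.]), array([311., 262.])]
base [301. 279.]
dark top row 256 cols at top 294 309 bottom 273 min/max col 292 309
jar1 0.117 [array([260., 229.]), array([247., 239.])]
jar1 0.09100000000000001 [array([260., 235.]), array([247., 245.])]
base [255. 259.]
dark top row 211 cols at top 238 247 bottom 260 min/max col 235 260
t 12.7 pos [0.661  0.0673 0.2546] yaw -38.0 q7 -1.87 -> shift [-3.7 -3.9 -0. ] rz -0.0
```

View pics/s2.png

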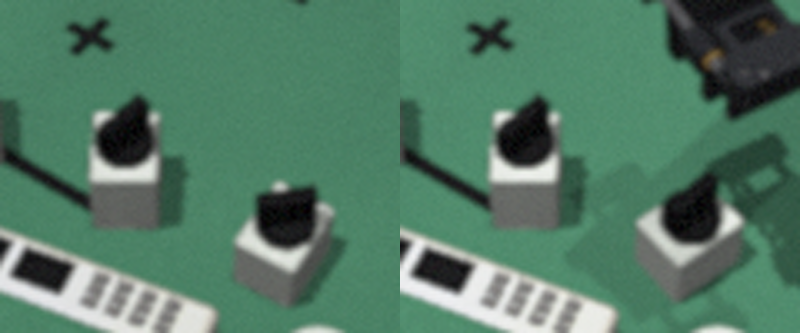

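The contact height (bar top at 0.102 under reported tips at 0.076) and the 5% too small wrist measurements agree. The reported z is about 25 mm low, or equivalently the fingertips lie at the reported z. I'll correct for that and recheck the sizes.

```bash
cat >>h.py <<'E'
ZB=.024
_ci=camera_info
def camera_info(n):
    c=dict(_ci(n))
    if n=="wrist":
        T=np.array(c["world_to_cam"]); T[:3,3]-=T[:3,:3]@[0,0,ZB]; c["world_to_cam"]=T
    return c
E
python3 - <<'E'
from h import *
import h
# jar sizes from first wrist view, pose of that time
T=np.array([[ 0.438,  0.899, -0.004, -0.35 ],[-0.866,  0.42 , -0.271,  0.592],[-0.242,  0.122,  0.963, -0.245],[0,0,0,1]])
for zb in(0,.024):
    T2=T.copy();T2[:3,3]-=T[:3,:3]@[0,0,zb]
    ci=dict(fx=325.19,fy=325.19,cx=275.05,cy=209.55,world_to_cam=T2)
    w=lambda x,y,z:at("wrist",(y,x),z,ci)
    for n,bs,es,ss,hb,he in (("jar4",((264.2,209.3),(288.3,168.3)),((243,157.5),(261.7,216.7)),((243,157.5),(292.5,142.5)),.102,.06),("jar1",((134.8,223.7),(143.2,266.8)),((144.8,194.3),(181,224.7)),((144.8,194.3),(119.8,228)),.117,.075)):
        b=[w(*p,hb) for p in bs];e=[w(*p,he) for p in es];s2=[w(*p,he) for p in ss]
        print(n,"bar",np.round(deg(*b),3),"ctr",(b[0]+b[1])/2,"long",np.round(deg(*e),3),"short",np.round(deg(*s2),3))
    print("bay cross",w(66,154,0))
# now
ci=camera_info("wrist");im=read_camera("wrist");cv2.imwrite("pics/w7.png",im)
for n in("jar4_mid","jar1_mid","jar3_mid"):
    for d in mark_of("wrist",n)[:3]: print(n,round(d["conf"],2),np.round(d["location"]),at("wrist",d["location"],.051 if n[3] in"34" else .0585,ci))
go(.6605,.0727,-38)
E
```

```text
jar4 bar [1.24225e+02 4.50000e-02] ctr [0.66310626 0.06819588] long [-9.554  0.067] short [8.089e+01 5.300e-02]
jar1 bar [-22.966   0.046] ctr [ 0.6513269  -0.07580116] long [22.998  0.051] short [-6.9267e+01  5.3000e-02]
bay cross [ 0.50371109 -0.18397764]
jar4 bar [1.24225e+02 4.80000e-02] ctr [0.66772969 0.06592615] long [-9.554  0.071] short [8.089e+01 5.700e-02]
jar1 bar [-22.966   0.05 ] ctr [ 0.65518209 -0.0906366 ] long [22.998  0.055] short [-6.9267e+01  5.7000e-02]
bay cross [ 0.49744625 -0.20099665]
jar4_mid 0.67 [230. 139.] [0.72301061 0.2454346 ]
jar4_mid 0.57 [188. 275.] [0.65618674 0.07161019]
jar1_mid 0.73 [116. 386.] [ 0.64591789 -0.0842156 ]
jar3_mid 0.8 [ 51. 474.] [ 0.64422088 -0.24718298]
t 12.8 pos [0.6577 0.0688 0.2451] yaw -38.0 q7 -1.87 -> shift [-0.2 -4.8  0. ] rz 0.0
```

```bash
sed -i 's/^ZB=.024/ZB=0/' h.py; cat >>h.py <<'E'
from scipy.optimize import minimize
def hull(pts,shape,ci,cam):
    m=np.zeros(shape,np.uint8); q=np.array([pix(cam,p,ci)[::-1] for p in pts],np.float32)
    cv2.fillConvexPoly(m,cv2.convexHull(np.round(q*16).astype(np.int32)),1,shift=4); return m
def box(x,y,a,l,w,z0,z1):
    c,s=np.cos(a),np.sin(a); return [(x+c*i*l/2-s*j*w/2,y+s*i*l/2+c*j*w/2,z) for i in(-1,1) for j in(-1,1) for z in(z0,z1)]
def cyl(x,y,r,z0,z1): return [(x+r*np.cos(t),y+r*np.sin(t),z) for t in np.linspace(0,6.283,25) for z in(z0,z1)]
def fitjar(im,ci,x,y,tall,cam="wrist",maxrow=420,base=0.,win=50):
    hb=base+(.075 if tall else .06)
    r,c=map(int,pix(cam,(x,y,hb),ci)); r0,r1,c0,c1=max(r-win,0),min(r+win,maxrow),max(c-win,0),min(c+win,560)
    v=im.astype(int); mx=v.max(2); sat=(mx-v.min(2))/np.maximum(mx,1)
    black=((mx<80))[r0:r1,c0:c1]; obj=((sat<.28)|(mx<70))[r0:r1,c0:c1]
    sh=im.shape[:2]
    def cost(p,part=False):
        X,Y,a,b=p
        cap=(hull(cyl(X,Y,.025,hb,hb+.01),sh,ci,cam)|hull(box(X,Y,b,.048,.014,hb+.01,hb+.042),sh,ci,cam))[r0:r1,c0:c1]>0
        al=cap|(hull(box(X,Y,a,.07,.055,base,hb),sh,ci,cam)[r0:r1,c0:c1]>0)
        reg=cv2.dilate(al.astype(np.uint8),np.ones((9,9)))>0
        i1=((black&reg)^cap).sum()/max(cap.sum(),1); i2=((obj&reg)^al).sum()/max(al.sum(),1)
        return i1+i2
    best=None
    P=[]
    for a in np.radians(range(0,180,20)): P.append((cost((x,y,a,a+.8)),x,y,a,a+.8))
    P.sort(); cand=[]
    for _,X,Y,a,_b in P[:2]:
        cb=sorted((cost((X,Y,a,b)),b) for b in np.radians(range(0,180,15)))[:3]
        for _c,b in cb:
            f=minimize(cost,(X,Y,a,b),method="Nelder-Mead",options=dict(initial_simplex=np.array([[X,Y,a,b],[X+.012,Y,a,b],[X,Y+.012,a,b],[X,Y,a+.3,b],[X,Y,a,b+.25]]),maxiter=150,xatol=2e-4,fatol=1e-3))
            cand.append((f.fun,*f.x))
    cand.sort(); f=cand[0]
    ba,bb=np.degrees(f[3])%180,np.degrees(f[4])%180
    print(f"fit {f[0]:.2f} (next {cand[1][0]:.2f} {np.degrees(cand[1][4])%180:.0f}) xy {f[1]:.4f} {f[2]:.4f} body {ba:.1f} bar {bb:.1f} cap {(bb-ba)%180:.1f}")
    return f
E
cat >t.py <<'E'
from h import *
T=np.array([[ 0.438,  0.899, -0.004, -0.35 ],[-0.866,  0.42 , -0.271,  0.592],[-0.242,  0.122,  0.963, -0.245],[0,0,0,1]])
ci=dict(fx=325.19,fy=325.19,cx=275.05,cy=209.55,world_to_cam=T)
im=cv2.imread("pics/w1.png")
fitjar(im,ci,.665,.07,0,maxrow=240);fitjar(im,ci,.655,-.08,1,maxrow=250)
ci=camera_info("wrist");im=read_camera("wrist")
fitjar(im,ci,.658,.07,0,maxrow=240);fitjar(im,ci,.65,-.085,1,maxrow=240);fitjar(im,ci,.65,-.23,0)
go(.658,.07,-38)
E
time python3 t.py
```

```text
fit 0.20 (next 0.20 120) xy 0.6624 0.0681 body 171.1 bar 118.8 cap 127.7
fit 0.14 (next 0.14 76) xy 0.6519 -0.0792 body 22.4 bar 82.1 cap 59.7
fit 0.16 (next 0.16 156) xy 0.6570 0.0698 body 152.2 bar 158.7 cap 6.6
fit 0.23 (next 0.26 175) xy 0.6502 -0.0768 body 22.6 bar 161.9 cap 139.3
fit 0.44 (next 0.44 161) xy 0.6461 -0.2334 body 150.7 bar 157.1 cap 6.4
t 12.9 pos [0.6573 0.0689 0.2443] yaw -38.0 q7 -1.87 -> shift [-0.2 -1.3 -0. ] rz -0.0
real	0m3.104s
user	0m2.909s
sys	0m0.145s
```

Call:
{"fn": "apply_moves", "kwargs": {
  "commands": [0, 0, 0, 0, -1.3, 20, 60, 0, 0, -8.5, 0, 0, 40, 60, 0, 0, -8.5, 0, 0, 40, 60, 0, 0, 0, 0, 0, 40, 60, 0, 0, 0, 0, 0, 0, 60]
}}

```text
time: 13.4
position: [0.654, 0.0701, 0.0988]
ee_rot: [3.137, 0.011, -0.367]
force: [-0.3, -0.5, 0.4]
opening: 0.06
grasp_force: 0.0
```

Call:
{"fn": "apply_moves", "kwargs": {
  "commands": [0, 0, 0, 0, 0, 3, 60, 0, 0, 0, 0, 0, 3, 60, 0, 0, 0, 0, 0, 2, 60, 0, 0, 0, 0, 0, 0, 60]
}}

```text
time: 13.8
position: [0.6594, 0.0697, 0.0982]
ee_rot: [-3.141, -0.001, -0.367]
force: [0.6, 0.1, -0.3]
opening: 0.0603
grasp_force: 0.0
```

Call:
{"fn": "apply_moves", "kwargs": {
  "commands": [0, 0, 0, 0, 0, 3, 60, 0, 0, 0, 0, 0, 2, 60, 0, 0, 0, 0, 0, 0, 60]
}}

```text
time: 14.1
position: [0.6586, 0.0697, 0.092]
ee_rot: [3.141, 0.0, -0.367]
force: [-0.3, -1.0, -0.2]
opening: 0.0599
grasp_force: 0.0
```

Call:
{"fn": "apply_moves", "kwargs": {
  "commands": [0, 0, 0, 0, 0, 0, 5, 0, 0, 0, 0, 0, 0, 5, 0, 0, 0, 0, 0, 0, 5, 0, 0, 0, 0, 0, 0, 5, 0, 0, 0, 0, 0, 0, 5],
  "squeeze": 6
}}

```text
time: 14.6
position: [0.6588, 0.0696, 0.0923]
ee_rot: [-3.142, -0.0, -0.367]
force: [-0.2, -0.0, -1.1]
opening: 0.0223
grasp_force: 0.0
```

Call:
{"fn": "apply_moves", "kwargs": {
  "commands": [0, 0, 0, 0, 0, 0, 5, 0, 0, 0, 0, 0, 0, 5, 0, 0, 0, 0, 0, 0, 5]
}}

```text
time: 14.9
position: [0.6589, 0.0699, 0.0922]
ee_rot: [-3.141, -0.0, -0.367]
force: [-0.6, 1.1, 0.1]
opening: 0.0139
grasp_force: 5.9
```

Call:
{"fn": "apply_moves", "kwargs": {
  "commands": [0, 0, 0, 0, 0, 0, 30, 0, 0, 0, 0, 0, 0, 30, 0, 0, 0, 0, 0, 7, 30, 0, 0, 0, 0, 0, 7, 30, 0, 0, 0, 0, 0, 0, 30]
}}

```text
time: 15.4
position: [0.6578, 0.0697, 0.0767]
ee_rot: [3.141, 0.002, -0.367]
force: [-0.4, -0.8, -0.2]
opening: 0.0296
grasp_force: 0.0
```

Call:
{"fn": "apply_moves", "kwargs": {
  "commands": [0, 0, 0, 0, 0, 0, 5, 0, 0, 0, 0, 0, 0, 5, 0, 0, 0, 0, 0, 0, 5, 0, 0, 0, 0, 0, 0, 5],
  "squeeze": 25
}}

```text
time: 15.8
position: [0.659, 0.0698, 0.0783]
ee_rot: [-3.141, -0.0, -0.367]
force: [1.0, 1.3, -0.4]
opening: 0.0138
grasp_force: 25.0
```

Call:
{"fn": "apply_moves", "kwargs": {
  "commands": [0, 0, 3, 0, 0, 0, 5, 0, 0, 4, 0, 0, 0, 5, 0, 0, 4, 0, 0, 0, 5, 0, 0, 4, 0, 0, 0, 5, 0, 0, 0, 0, 0, 0, 5]
}}

```text
time: 16.3
position: [0.6587, 0.0694, 0.0783]
ee_rot: [3.141, -0.0, -0.629]
force: [0.1, -0.1, -0.2]
opening: 0.0138
grasp_force: 25.0
```

Call:
{"fn": "apply_moves", "kwargs": {
  "commands": [0, 0, 3, 0, 0, 0, 5, 0, 0, 0, 0, 0, -30, 5, 0, 0, 0, 0, 0, -40, 5, 0, 0, 0, 0, 0, -40, 5, 0, 0, 0, 0, 0, -30, 5]
}}

```text
time: 16.8
position: [0.659, 0.0694, 0.2204]
ee_rot: [-3.141, -0.001, -0.679]
force: [1.3, -0.8, -2.8]
opening: 0.0138
grasp_force: 25.0
```

```bash
python3 - <<'E'
from h import *
s=state();print(s["force"].round(2),s["wrist_torque"].round(3),s["opening"],s["grasp_force"]);go(.5,.13,90)
E
```

```text
[ 1.3  -0.76 -2.79] [ 0.095  0.114 -0.014] 0.01380023003433923 24.998886950779706
t 16.8 pos [0.659  0.0694 0.2204] yaw -38.9 q7 -1.87 -> shift [-161.8   52.7   -0.2] rz -128.9
```

Call:
{"fn": "apply_moves", "kwargs": {
  "commands": [0, 0, 0, -40, 13, 0, 5, 0, 0, 0, -40, 13, 0, 5, 0, 0, 0, -40, 13, 0, 5, 0, 0, 0, -40, 13, -10, 5, 0, 0, -8, 0, 0, -10, 5]
}}

```text
time: 17.3
position: [0.4952, 0.1336, 0.2362]
ee_rot: [3.138, 0.008, -0.532]
force: [0.2, 0.3, -3.2]
opening: 0.014
grasp_force: 25.0
```

Call:
{"fn": "apply_moves", "kwargs": {
  "commands": [0, 0, -8.5, 0, 0, 0, 5, 0, 0, -8.5, 0, 0, 0, 5, 0, 0, -8.5, 0, 0, 0, 5, 0, 0, -8.5, 0, 0, 0, 5, 0, 0, -8.5, 0, 0, 0, 5]
}}

```text
time: 17.8
position: [0.5013, 0.1298, 0.2381]
ee_rot: [-3.141, 0.0, 0.209]
force: [-0.9, 0.8, -3.2]
opening: 0.014
grasp_force: 25.0
```

Call:
{"fn": "apply_moves", "kwargs": {
  "commands": [0, 0, -8.5, 0, 0, 0, 5, 0, 0, -8.5, 0, 0, 0, 5, 0, 0, -8.5, 0, 0, 0, 5, 0, 0, -8.5, 0, 0, 0, 5, 0, 0, -8.5, 0, 0, 0, 5]
}}

```text
time: 18.3
position: [0.5013, 0.1297, 0.2381]
ee_rot: [-3.141, 0.0, 0.95]
force: [-0.4, -0.4, -3.0]
opening: 0.0137
grasp_force: 25.0
```

Call:
{"fn": "apply_moves", "kwargs": {
  "commands": [0, 0, -8.5, 0, 0, 0, 5, 0, 0, -8.5, 0, 0, 0, 5, 0, 0, -8.5, 0, 0, 0, 5, 0, 0, -8.5, 0, 0, 0, 5, 0, 0, 0, 0, 0, 0, 5]
}}

```text
time: 18.8
position: [0.5014, 0.1296, 0.2382]
ee_rot: [-3.141, -0.0, 1.538]
force: [-0.4, 0.3, -2.4]
opening: 0.0137
grasp_force: 25.0
```

```bash
python3 - <<'E'
from h import *
go(.45,.2,90);ci=camera_info("wrist");im=read_camera("wrist");cv2.imwrite("pics/w8.png",im)
for n in("caddy_deck","caddy_handle"):
    for d in mark_of("wrist",n)[:2]: print(n,round(d["conf"],2),np.round(d["location"]),at("wrist",d["location"],.042 if "deck" in n else .175,ci))
for d in silhouettes("wrist","caddy_deck")[:2]: print(d["conf"],d["mask"].sum(),np.array(np.where(d["mask"])).min(1),np.array(np.where(d["mask"])).max(1))
E
```

```text
t 18.8 pos [0.5014 0.1296 0.2382] yaw 88.1 q7 -0.13 -> shift [ 68.7 -53.7   0. ] rz -1.9
caddy_deck 0.93 [ 81. 218.] [0.44563625 0.24353755]
0.67 33266 [  0 116] [180 344]
```

View pics/w8.png

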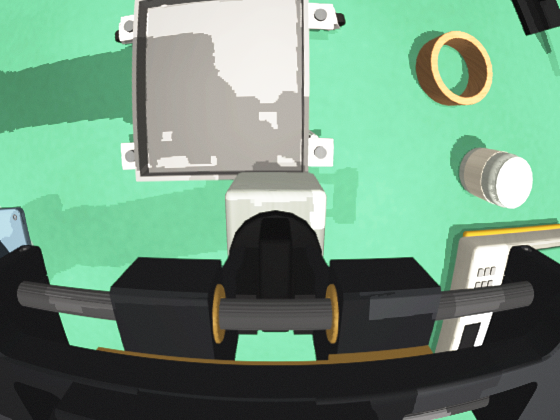

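The jar is held, with the tray visible above it. The castor mounts are at (132,156), (320,152), (125,22) and (318,14).

```bash
python3 - <<'E'
from h import *
ci=camera_info("wrist")
for z in(.03,.045,.06):
    P=[at("wrist",(r,c),z,ci) for c,r in((132,156),(320,152),(125,22),(318,14))]
    f,b=(P[0]+P[1])/2,(P[2]+P[3])/2
    print(z,"centre",sum(P)/4,"fwd",deg(b,f),"side",deg(P[0],P[1]),deg(P[2],P[3]), "L/R",deg(P[2],P[0]),deg(P[3],P[1]))
E
```

```text
0.03 centre [0.44425593 0.24620804] fwd (np.float64(-90.32513160413924), np.float64(0.16010571752322367)) side (np.float64(-2.0330498108054207), np.float64(0.21741577851841057)) (np.float64(-3.6241819405563307), np.float64(0.22323001970528736)) L/R (np.float64(-89.35311565501607), np.float64(0.16331240927626942)) (np.float64(-91.33657442620895), np.float64(0.15694698039718746))
0.045 centre [0.44678325 0.24415374] fwd (np.float64(-90.32513160413924), np.float64(0.15337624992390866)) side (np.float64(-2.033049810805419), np.float64(0.20827748876990576)) (np.float64(-3.62418194055632), np.float64(0.2138473492545379)) L/R (np.float64(-89.35311565501608), np.float64(0.15644815993032513)) (np.float64(-91.33657442620894), np.float64(0.15035027894434896))
0.06 centre [0.44931058 0.24209943] fwd (np.float64(-90.32513160413927), np.float64(0.14664678232459372)) side (np.float64(-2.0330498108054256), np.float64(0.19913919902140084)) (np.float64(-3.624181940556323), np.float64(0.20446467880378852)) L/R (np.float64(-89.3531156550161), np.float64(0.14958391058438086)) (np.float64(-91.33657442620897), np.float64(0.1437535774915105))
```

Call:
{"fn": "apply_moves", "kwargs": {
  "commands": [0, 0, 0, 35, -10, 0, 5, 0, 0, 0, 34.5, -10.2, 0, 5, 0, 0, 0, 0, 0, 20, 5, 0, 0, 0, 0, 0, 35, 5, 0, 0, 0, 0, 0, 25, 5]
}}

```text
time: 19.5
position: [0.4833, 0.2005, 0.1567]
ee_rot: [-3.141, 0.001, 1.535]
force: [-0.8, 0.2, -2.9]
opening: 0.0137
grasp_force: 25.0
```

Call:
{"fn": "apply_moves", "kwargs": {
  "commands": [0, 0, 0, 0, 0, 20, 5, 0, 0, 0, 0, 0, 8, 5, 0, 0, 0, 0, 0, 5, 5, 0, 0, 0, 0, 0, 2, 5, 0, 0, 0, 0, 0, 0, 5]
}}

```text
time: 20.0
position: [0.4845, 0.2003, 0.1238]
ee_rot: [3.141, -0.001, 1.535]
force: [-0.7, -0.4, -2.0]
opening: 0.0139
grasp_force: 25.0
```

Call:
{"fn": "apply_moves", "kwargs": {
  "commands": [0, 0, 0, 0, 0, 2, 5, 0, 0, 0, 0, 0, 1.5, 5, 0, 0, 0, 0, 0, 0, 5]
}}

```text
time: 20.3
position: [0.4847, 0.2005, 0.1204]
ee_rot: [3.14, -0.001, 1.536]
force: [-1.2, 0.7, 2.0]
opening: 0.014
grasp_force: 25.0
```

Call:
{"fn": "apply_moves", "kwargs": {
  "commands": [0, 0, 0, 0, 0, 0, 35, 0, 0, 0, 0, 0, 0, 35, 0, 0, 0, 0, 0, 0, 35, 0, 0, 0, 0, 0, -20, 35, 0, 0, 0, 0, 0, -40, 35]
}}

```text
time: 20.8
position: [0.482, 0.1993, 0.1783]
ee_rot: [-3.137, 0.003, 1.536]
force: [0.8, 0.3, -0.2]
opening: 0.0349
grasp_force: 0.0
```

Call:
{"fn": "apply_moves", "kwargs": {
  "commands": [0, 0, 0, 0, 0, -50, 50, 0, 0, 0, 0, 0, -50, 50, 0, 0, 0, 0, 0, -20, 50]
}}

```text
time: 21.1
position: [0.4859, 0.2003, 0.3043]
ee_rot: [3.136, -0.004, 1.535]
force: [-0.1, 0.3, -1.3]
opening: 0.0502
grasp_force: 0.0
```

```bash
python3 - <<'E'
from h import *
go(.665,-.082,150);ci=camera_info("wrist");im=read_camera("wrist");cv2.imwrite("pics/w9.png",im)
for x,y in((.4835,.2),):
    print(pix("wrist",(x,y,.1),ci)); fitjar(im,ci,x,y,0,base=.042,maxrow=250)
E
```

```text
t 21.1 pos [0.4859 0.2003 0.3043] yaw 87.9 q7 -0.32 -> shift [-275.7  189.1   -0. ] rz -62.1
(np.float64(184.09739632316234), np.float64(271.9414720355338))
fit 0.45 (next 0.49 9) xy 0.4841 0.1963 body 177.4 bar 89.5 cap 92.1
```

Call:
{"fn": "apply_moves", "kwargs": {
  "commands": [0, 0, 0, -39, 25, 0, 50, 0, 0, 0, -39, 25, 0, 50, 0, 0, 0, -39, 25, 0, 50, 0, 0, 0, -39, 25, 0, 50, 0, 0, 0, -39, 25, 0, 50]
}}

```text
time: 21.65
position: [0.6025, -0.0007, 0.2991]
ee_rot: [-3.141, -0.0, 1.536]
force: [0.0, -0.4, 0.1]
opening: 0.0503
grasp_force: 0.0
```

Call:
{"fn": "apply_moves", "kwargs": {
  "commands": [0, 0, 0, -39, 25, 0, 50, 0, 0, 0, -38, 26, 0, 50, 0, 0, -8.5, 0, 0, 8, 50, 0, 0, -8.5, 0, 0, 8, 50, 0, 0, -8.5, 0, 0, 8, 50]
}}

```text
time: 22.15
position: [0.65, -0.0784, 0.2744]
ee_rot: [-3.14, -0.0, 1.986]
force: [-0.3, 0.9, 0.0]
opening: 0.0501
grasp_force: 0.0
```

Call:
{"fn": "apply_moves", "kwargs": {
  "commands": [0, 0, -8.5, 0, 0, 5, 50, 0, 0, -8.5, 0, 0, 5, 50, 0, 0, -8.5, 0, 0, 0, 50, 0, 0, -8.5, 0, 0, 0, 50, 0, 0, -8.5, 0, 0, 0, 50]
}}

```text
time: 22.65
position: [0.6499, -0.0779, 0.2648]
ee_rot: [-3.141, -0.001, 2.729]
force: [0.9, 0.0, -0.5]
opening: 0.0501
grasp_force: 0.0
```

Call:
{"fn": "apply_moves", "kwargs": {
  "commands": [0, 0, 0, 0, 0, 0, 50, 0, 0, 0, 0, 0, 0, 50]
}}

```text
time: 22.85
position: [0.6501, -0.078, 0.2652]
ee_rot: [-3.142, -0.001, 2.718]
force: [0.0, -0.2, -0.3]
opening: 0.0502
grasp_force: 0.0
```

```bash
python3 - <<'E'
from h import *
ci=camera_info("wrist");im=read_camera("wrist");cv2.imwrite("pics/w10.png",im)
print(pix("wrist",(.652,-.078,.1),ci))
f=fitjar(im,ci,.652,-.078,1,maxrow=240)
go(f[1],f[2],np.degrees(f[4]),.091)
fitjar(im,ci,.655,-.225,0,maxrow=240);
for n in("jar3_mid","jar1_mid"):
    for d in mark_of("wrist",n)[:2]: print(n,round(d["conf"],2),np.round(d["location"]),at("wrist",d["location"],.051 if n[3] in"34" else .0585,ci))
E
```

```text
(np.float64(192.93690960100895), np.float64(276.8688238945291))
fit 0.22 (next 0.22 154) xy 0.6502 -0.0775 body 21.8 bar 162.8 cap 141.1
t 22.9 pos [ 0.6502 -0.078   0.2653] yaw 155.8 q7 1.37 -> shift [  0.    0.5 174.3] rz -7.1
fit 0.28 (next 0.31 67) xy 0.6493 -0.2340 body 155.9 bar 86.7 cap 110.8
jar3_mid 0.97 [233. 161.] [ 0.64840126 -0.23353492]
jar1_mid 0.59 [186. 276.] [ 0.65275014 -0.07916987]
```

Call:
{"fn": "apply_moves", "kwargs": {
  "commands": [0, 0, 0, 0.5, 0.5, 30, 45, 0, 0, 0, 0, 0, 45, 45, 0, 0, 0, 0, 0, 45, 45, 0, 0, 0, 0, 0, 30, 45, 0, 0, 0, 0, 0, 15, 45]
}}

```text
time: 23.5
position: [0.6482, -0.0768, 0.0976]
ee_rot: [-3.14, -0.004, 2.721]
force: [-0.5, -0.1, -0.4]
opening: 0.0452
grasp_force: 0.0
```

Call:
{"fn": "apply_moves", "kwargs": {
  "commands": [0, 0, 0, 0, 0, 7, 45, 0, 0, 0, 0, 0, 0, 45, 0, 0, 0, 0, 0, 0, 5, 0, 0, 0, 0, 0, 0, 5, 0, 0, 0, 0, 0, 0, 5],
  "squeeze": 20
}}

```text
time: 24.0
position: [0.6509, -0.0773, 0.095]
ee_rot: [3.141, 0.002, 2.722]
force: [-0.1, -0.2, 0.4]
opening: 0.0234
grasp_force: 0.0
```

Call:
{"fn": "apply_moves", "kwargs": {
  "commands": [0, 0, 0, 0, 0, 0, 5, 0, 0, 0, 0, 0, 0, 5, 0, 0, 0, 0, 0, 0, 5],
  "squeeze": 25
}}

```text
time: 24.3
position: [0.6507, -0.0769, 0.0943]
ee_rot: [3.141, 0.001, 2.723]
force: [1.0, 2.1, 2.6]
opening: 0.0136
grasp_force: 25.0
```

Gripped, so I'll turn by 147°.

Call:
{"fn": "apply_moves", "kwargs": {
  "commands": [0, 0, 4, 0, 0, 0, 5, 0, 0, 8, 0, 0, 0, 5, 0, 0, 8, 0, 0, 0, 5, 0, 0, 8, 0, 0, 0, 5, 0, 0, 8, 0, 0, 0, 5]
}}

```text
time: 24.8
position: [0.6507, -0.0773, 0.0943]
ee_rot: [3.141, 0.001, 2.089]
force: [0.6, -0.0, 2.9]
opening: 0.0138
grasp_force: 25.0
```

Call:
{"fn": "apply_moves", "kwargs": {
  "commands": [0, 0, 8, 0, 0, 0, 5, 0, 0, 8, 0, 0, 0, 5, 0, 0, 8, 0, 0, 0, 5, 0, 0, 8, 0, 0, 0, 5, 0, 0, 8, 0, 0, 0, 5]
}}

```text
time: 25.3
position: [0.6504, -0.0773, 0.0943]
ee_rot: [3.141, -0.0, 1.39]
force: [-0.6, 0.7, 3.2]
opening: 0.014
grasp_force: 25.0
```

Call:
{"fn": "apply_moves", "kwargs": {
  "commands": [0, 0, 8, 0, 0, 0, 5, 0, 0, 8, 0, 0, 0, 5, 0, 0, 8, 0, 0, 0, 5, 0, 0, 8, 0, 0, 0, 5, 0, 0, 5, 0, 0, 0, 5]
}}

```text
time: 25.8
position: [0.6501, -0.0772, 0.0943]
ee_rot: [-3.141, -0.0, 0.745]
force: [-1.6, 0.9, 5.0]
opening: 0.0139
grasp_force: 25.0
```

Call:
{"fn": "apply_moves", "kwargs": {
  "commands": [0, 0, 5, 0, 0, 0, 5, 0, 0, 5, 0, 0, 0, 5, 0, 0, 5, 0, 0, 0, 5, 0, 0, 5, 0, 0, 0, 5, 0, 0, 5, 0, 0, 0, 5]
}}

```text
time: 26.3
position: [0.6502, -0.0771, 0.0943]
ee_rot: [-3.141, -0.0, 0.311]
force: [0.1, 0.9, 3.1]
opening: 0.0137
grasp_force: 25.0
```

Call:
{"fn": "apply_moves", "kwargs": {
  "commands": [0, 0, 5, 0, 0, 0, 5, 0, 0, 4, 0, 0, 0, 5, 0, 0, 3, 0, 0, 0, 5, 0, 0, 0, 0, 0, 0, 5]
}}

```text
time: 26.7
position: [0.6505, -0.0773, 0.0942]
ee_rot: [3.141, -0.001, 0.104]
force: [-0.8, 1.3, 5.3]
opening: 0.014
grasp_force: 25.0
```

```bash
python3 - <<'E'
from h import *
s=state();print(s["force"].round(2),s["wrist_torque"].round(3),s["opening"],s["grasp_force"]);go(.6502,-.0775,21.8)
E
```

```text
[-0.76  1.27  5.27] [ 0.179  0.181 -0.052] 0.014024658932086294 25.001575355418026
t 26.7 pos [ 0.6505 -0.0773  0.0942] yaw 6.0 q7 -0.76 -> shift [-0.3  0.1 -0. ] rz -15.8
```

Call:
{"fn": "apply_moves", "kwargs": {
  "commands": [0, 0, 0, 0, 0, -15, 5, 0, 0, 0, 0, 0, -20, 5, 0, 0, -8.2, 0, 0, -30, 5, 0, 0, -8.2, 0, 0, -40, 5, 0, 0, -8.2, 0, 0, -40, 5]
}}

```text
time: 27.2
position: [0.6495, -0.0776, 0.2412]
ee_rot: [3.141, 0.001, 0.54]
force: [1.5, 0.3, -2.4]
opening: 0.0136
grasp_force: 25.0
```

Call:
{"fn": "apply_moves", "kwargs": {
  "commands": [0, 0, -8.2, 0, 0, -30, 5, 0, 0, -8.2, 0, 0, 0, 5, 0, 0, -8.2, 0, 0, 0, 5, 0, 0, -8.2, 0, 0, 0, 5, 0, 0, -8.2, 0, 0, 0, 5]
}}

```text
time: 27.7
position: [0.6496, -0.0779, 0.2702]
ee_rot: [3.141, 0.0, 1.255]
force: [-0.0, 0.3, -3.5]
opening: 0.0137
grasp_force: 25.0
```

Call:
{"fn": "apply_moves", "kwargs": {
  "commands": [0, 0, -8.2, 0, 0, 0, 5, 0, 0, -8.2, 0, 0, 0, 5, 0, 0, 0, 44, -22, 0, 5, 0, 0, 0, 44, -22, 0, 5, 0, 0, 0, 44, -22, 0, 5]
}}

```text
time: 28.2
position: [0.5877, 0.0572, 0.2698]
ee_rot: [3.141, -0.0, 1.534]
force: [0.5, 0.4, -3.3]
opening: 0.0138
grasp_force: 25.0
```

Call:
{"fn": "apply_moves", "kwargs": {
  "commands": [0, 0, 0, 44, -22, 0, 5, 0, 0, 0, 44, -22, 0, 5, 0, 0, 0, 44, -22, 0, 5, 0, 0, 0, 44, -22, 0, 5, 0, 0, 0, 0, 0, 0, 5]
}}

```text
time: 28.7
position: [0.5032, 0.244, 0.2691]
ee_rot: [-3.139, -0.004, 1.547]
force: [0.6, 1.2, -3.8]
opening: 0.0137
grasp_force: 25.0
```

```bash
python3 - <<'E'
from h import *
go(.4865,.2837,88,.1365);ci=camera_info("wrist");im=read_camera("wrist");cv2.imwrite("pics/w11.png",im)
for n in("caddy_deck","caddy_handle"):
    for d in mark_of("wrist",n)[:2]: print(n,round(d["conf"],2),np.round(d["location"]),at("wrist",d["location"],.042 if "deck" in n else .175,ci))
read_camera("top")
for d in mark_of("top","caddy_deck")[:1]: print(at("top",d["location"],.042))
E
```

```text
t 28.7 pos [0.5032 0.244  0.2691] yaw 88.7 q7 -0.23 -> shift [ 38.8 -17.3 132.8] rz 0.7
caddy_handle 0.78 [ 41. 204.] [0.45288481 0.37710494]
[0.44325427 0.24448513]
```

Call:
{"fn": "apply_moves", "kwargs": {
  "commands": [0, 0, 0, 43, -19, 0, 5, 0, 0, 0, 0, 0, 30, 5, 0, 0, 0, 0, 0, 30, 5, 0, 0, 0, 0, 0, 0, 5, 0, 0, 0, 0, 0, 0, 5]
}}

```text
time: 29.45
position: [0.4904, 0.278, 0.2094]
ee_rot: [3.141, 0.001, 1.533]
force: [1.0, -0.2, -2.8]
opening: 0.0138
grasp_force: 25.0
```

```bash
python3 - <<'E'
from h import *
go(.4865,.2837,88,.1375)
E
```

```text
t 29.4 pos [0.4904 0.278  0.2094] yaw 87.8 q7 -0.26 -> shift [ 5.6 -4.2 71.9] rz -0.2
```

Call:
{"fn": "apply_moves", "kwargs": {
  "commands": [0, 0, 0, 5.5, -4, 10, 5, 0, 0, 0, 0, 0, 25, 5, 0, 0, 0, 0, 0, 20, 5, 0, 0, 0, 0, 0, 10, 5, 0, 0, 0, 0, 0, 5, 5]
}}

```text
time: 29.95
position: [0.4858, 0.2854, 0.1386]
ee_rot: [3.142, -0.0, 1.536]
force: [0.1, 1.0, -2.2]
opening: 0.014
grasp_force: 25.0
```

Call:
{"fn": "apply_moves", "kwargs": {
  "commands": [0, 0, 0, 0, 0, 3, 5, 0, 0, 0, 0, 0, 0, 5, 0, 0, 0, 0, 0, 0, 35, 0, 0, 0, 0, 0, 0, 35, 0, 0, 0, 0, 0, 0, 35]
}}

```text
time: 30.45
position: [0.486, 0.2854, 0.1362]
ee_rot: [3.141, -0.001, 1.536]
force: [-0.4, -0.1, 0.0]
opening: 0.0343
grasp_force: 0.0
```

Call:
{"fn": "apply_moves", "kwargs": {
  "commands": [0, 0, 0, 0, 0, -20, 35, 0, 0, 0, 0, 0, -40, 35, 0, 0, 0, 0, 0, -40, 45, 0, 0, 0, 0, 0, -40, 45, 0, 0, 0, 0, 0, -10, 45]
}}

```text
time: 30.95
position: [0.4879, 0.2858, 0.2901]
ee_rot: [3.136, -0.004, 1.535]
force: [1.5, -0.2, -0.9]
opening: 0.0451
grasp_force: 0.0
```

```bash
python3 - <<'E'
from h import *
go(.65,-.232,88);ci=camera_info("wrist");im=read_camera("wrist");cv2.imwrite("pics/w12.png",im)
fitjar(im,ci,.4865,.284,1,base=.042,maxrow=250)
E
```

```text
t 30.9 pos [0.4879 0.2858 0.2901] yaw 88.0 q7 -0.33 -> shift [-511.7  180.5   -1.3] rz -0.0
fit 0.41 (next 0.41 90) xy 0.4857 0.2858 body 88.3 bar 89.4 cap 1.1
```

Call:
{"fn": "apply_moves", "kwargs": {
  "commands": [0, 0, 0, -46.7, 16.5, 0, 45, 0, 0, 0, -46.7, 16.5, 0, 45, 0, 0, 0, -46.7, 16.5, 0, 45, 0, 0, 0, -46.7, 16.5, 0, 45, 0, 0, 0, -46.7, 16.5, 0, 45]
}}

```text
time: 31.5
position: [0.5595, 0.0474, 0.2845]
ee_rot: [-3.14, 0.0, 1.536]
force: [0.5, 0.8, 0.9]
opening: 0.0451
grasp_force: 0.0
```

Call:
{"fn": "apply_moves", "kwargs": {
  "commands": [0, 0, 0, -46.7, 16.5, 0, 45, 0, 0, 0, -46.7, 16.5, 0, 45, 0, 0, 0, -46.7, 16.5, 0, 45, 0, 0, 0, -46.7, 16.5, 0, 45, 0, 0, 0, -46.7, 16.5, 0, 45]
}}

```text
time: 32.0
position: [0.6341, -0.1887, 0.2839]
ee_rot: [-3.14, -0.001, 1.536]
force: [1.4, 0.5, 0.4]
opening: 0.0454
grasp_force: 0.0
```

Call:
{"fn": "apply_moves", "kwargs": {
  "commands": [0, 0, 0, -46.7, 16.5, 15, 45, 0, 0, 0, 0, 0, 15, 45, 0, 0, 0, 0, 0, 0, 45, 0, 0, 0, 0, 0, 0, 45]
}}

```text
time: 32.4
position: [0.6484, -0.2311, 0.2551]
ee_rot: [-3.14, -0.002, 1.537]
force: [0.1, 0.8, 0.3]
opening: 0.0452
grasp_force: 0.0
```

```bash
python3 - <<'E'
from h import *
ci=camera_info("wrist");im=read_camera("wrist");cv2.imwrite("pics/w13.png",im)
f=fitjar(im,ci,.65,-.233,0,maxrow=240)
go(f[1],f[2],np.degrees(f[4]),.079)
fitjar(im,ci,.58,-.373,1,maxrow=240);
for n in("jar3_mid","jar2_mid"):
    for d in mark_of("wrist",n)[:2]: print(n,round(d["conf"],2),np.round(d["location"]),at("wrist",d["location"],.051 if n[3] in"34" else .0585,ci))
r,c=map(int,pix("wrist",(f[1],f[2],.08),ci));print(r,c)
k=im[max(r-45,0):r+45,c-55:c+55];cv2.imwrite("pics/z13.png",cv2.resize(np.clip(k.astype(float)*2.5,0,255).astype(np.uint8),None,fx=6,fy=6,interpolation=cv2.INTER_CUBIC))
E
```

```text
fit 0.27 (next 0.27 1) xy 0.6479 -0.2311 body 30.1 bar 179.0 cap 148.9
t 32.5 pos [ 0.6489 -0.2308  0.256 ] yaw 88.1 q7 0.61 -> shift [ -0.5  -1.  177. ] rz 89.1Traceback (most recent call last):
  File "<stdin>", line 5, in <module>
  File "h.py", line 62, in fitjar
    for a in np.radians(range(0,180,20)): P.append((cost((x,y,a,a+.8)),x,y,a,a+.8))
                                                    ~~~~^^^^^^^^^^^^^^
  File "h.py", line 57, in cost
    reg=cv2.dilate(al.astype(np.uint8),np.ones((9,9)))>0
        ~~~~~~~~~~^^^^^^^^^^^^^^^^^^^^^^^^^^^^^^^^^^^^
cv2.error: OpenCV(4.12.0) /io/opencv/modules/imgproc/src/morph.dispatch.cpp:1037: error: (-215:Assertion failed) !src.empty() in function 'dilate'
```

Call:
{"fn": "apply_moves", "kwargs": {
  "commands": [0, 0, 0, -36, -16, 0, 45, 0, 0, 0, -36, -16, 0, 45, 0, 0, 0, -36, -16, 0, 45, 0, 0, 0, -35, -15, 0, 45, 0, 0, 0, 0, 0, 0, 45]
}}

```text
time: 32.95
position: [0.577, -0.3786, 0.258]
ee_rot: [3.142, 0.004, 1.529]
force: [-0.7, -1.5, -0.0]
opening: 0.0448
grasp_force: 0.0
```

Call:
{"fn": "apply_moves", "kwargs": {
  "commands": [0, 0, 0, 0, 0, 0, 45]
}}

```text
time: 33.05
position: [0.581, -0.3729, 0.2571]
ee_rot: [3.14, -0.0, 1.536]
force: [0.3, -0.0, -0.2]
opening: 0.0446
grasp_force: 0.0
```

```bash
python3 - <<'E'
from h import *
ci=camera_info("wrist");im=read_camera("wrist");cv2.imwrite("pics/w14.png",im);np.save("ci14.npy",ci["world_to_cam"])
f=fitjar(im,ci,.58,-.372,1,maxrow=240)
r,c=map(int,pix("wrist",(f[1],f[2],.09),ci));go(f[1],f[2],np.degrees(f[4]))
a=cv2.imread("pics/w13.png")
def crop(k,r,c):
    k=k[r-50:r+50,c-50:c+50];x=np.clip(k.astype(float)*1.0,0,255);d=k.max(2)<85;x[d]=np.clip(k[d]*2.5,0,255);return cv2.resize(x.astype(np.uint8),(400,400),interpolation=cv2.INTER_CUBIC)
print("crop2 origin",r-50,c-50,"crop1 origin",185-50,275-50)
cv2.imwrite("pics/z14.png",np.hstack([crop(a,185,275),crop(im,r,c)]))
E
```

```text
fit 0.39 (next 0.39 105) xy 0.5775 -0.3717 body 16.7 bar 108.7 cap 91.9
t 33.1 pos [ 0.582  -0.3716  0.2568] yaw 88.1 q7 0.84 -> shift [-0.3 -4.5 -0. ] rz -20.5
crop2 origin 139 221 crop1 origin 135 225
```

View pics/z14.png

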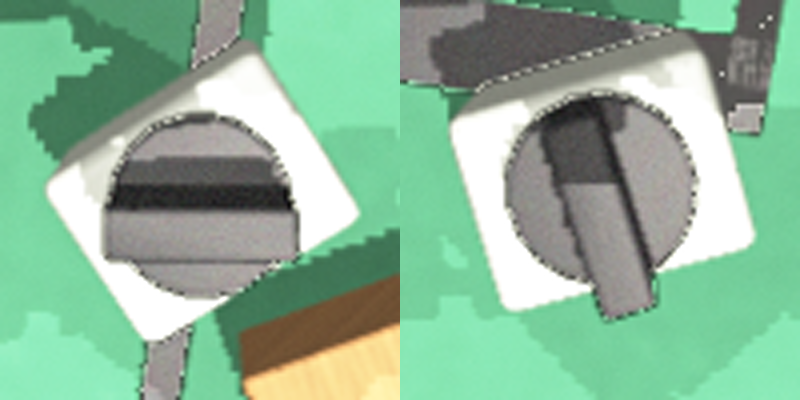

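The zoom shows jar3's bar horizontal in the image (world about 178°) with its body at about 29°. Jar2's bar is at about 105° with its body at about 16°. Both agree with the fits. Jar2 comes first.

```bash
python3 - <<'E'
from h import *
ci=_ci("wrist");ci=dict(ci);ci["world_to_cam"]=np.load("ci14.npy")
p=at("wrist",(186.5,271),.085,ci);b=at("wrist",(139+310/4,221+228/4),.117,ci);print(p,"bar near end",b,deg(p,b))
go(*p,105,.0935)
E
```

```text
Traceback (most recent call last):
NameError: name '_ci' is not defined
```

```bash
python3 - <<'E'
from h import *
ci=camera_info("wrist");ci["world_to_cam"]=np.load("ci14.npy")
p=at("wrist",(186.5,271),.085,ci);b=at("wrist",(139+310/4,221+228/4),.117,ci);print(p,"bar near end",b,deg(p,b))
go(*p,105,.0935)
E
```

```text
[ 0.57733838 -0.37010985] bar near end [ 0.58331858 -0.3922293 ] (np.float64(-74.87122454877256), np.float64(0.02291359354729848))
t 33.1 pos [ 0.582  -0.3716  0.2568] yaw 88.1 q7 0.84 -> shift [  1.1  -4.9 163.3] rz -16.9
```

Call:
{"fn": "apply_moves", "kwargs": {
  "commands": [0, 0, 0, 1, -4.8, 10, 45, 0, 0, -8.5, 0, 0, 35, 45, 0, 0, -8.5, 0, 0, 45, 45, 0, 0, 0, 0, 0, 40, 45, 0, 0, 0, 0, 0, 25, 45]
}}

```text
time: 33.6
position: [0.5752, -0.3689, 0.0973]
ee_rot: [-3.139, -0.004, 1.835]
force: [0.1, 0.5, -0.4]
opening: 0.0451
grasp_force: 0.0
```

Call:
{"fn": "apply_moves", "kwargs": {
  "commands": [0, 0, 0, 0, 0, 8, 40, 0, 0, 0, 0, 0, 0, 40, 0, 0, 0, 0, 0, 0, 5, 0, 0, 0, 0, 0, 0, 5, 0, 0, 0, 0, 0, 0, 5]
}}

```text
time: 34.1
position: [0.5766, -0.3728, 0.0947]
ee_rot: [3.14, 0.002, 1.833]
force: [-0.1, -0.1, -0.0]
opening: 0.0182
grasp_force: 0.0
```

Call:
{"fn": "apply_moves", "kwargs": {
  "commands": [0, 0, 0, 0, 0, 0, 5, 0, 0, 0, 0, 0, 0, 5, 0, 0, 0, 0, 0, 0, 5]
}}

```text
time: 34.4
position: [0.5768, -0.3727, 0.0942]
ee_rot: [3.14, 0.001, 1.833]
force: [1.6, 0.3, 4.2]
opening: 0.0136
grasp_force: 25.0
```

Call:
{"fn": "apply_moves", "kwargs": {
  "commands": [0, 0, 4, 0, 0, 0, 5, 0, 0, 8, 0, 0, 0, 5, 0, 0, 8, 0, 0, 0, 5, 0, 0, 8, 0, 0, 0, 5, 0, 0, 8, 0, 0, 0, 5]
}}

```text
time: 34.9
position: [0.5754, -0.3724, 0.094]
ee_rot: [-3.141, -0.0, 1.198]
force: [-3.0, 1.7, 7.7]
opening: 0.0135
grasp_force: 25.0
```

Call:
{"fn": "apply_moves", "kwargs": {
  "commands": [0, 0, 8, 0, 0, 0, 5, 0, 0, 8, 0, 0, 0, 5, 0, 0, 8, 0, 0, 0, 5, 0, 0, 8, 0, 0, 0, 5, 0, 0, 8, 0, 0, 0, 5]
}}

```text
time: 35.4
position: [0.5743, -0.3718, 0.0942]
ee_rot: [-3.138, 0.001, 0.5]
force: [-5.7, 5.2, 12.7]
opening: 0.014
grasp_force: 25.0
```

Call:
{"fn": "apply_moves", "kwargs": {
  "commands": [0, 0, 6, 0, 0, 0, 5, 0, 0, 5, 0, 0, 0, 5, 0, 0, 5, 0, 0, 0, 5, 0, 0, 5, 0, 0, 0, 5, 0, 0, 5, 0, 0, 0, 5]
}}

```text
time: 35.9
position: [0.5758, -0.3726, 0.0939]
ee_rot: [3.141, -0.0, 0.049]
force: [-0.3, 1.2, 4.8]
opening: 0.0136
grasp_force: 25.0
```

Call:
{"fn": "apply_moves", "kwargs": {
  "commands": [0, 0, 5, 0, 0, 0, 5, 0, 0, 4, 0, 0, 0, 5, 0, 0, 0, 0, 0, 0, 5]
}}

```text
time: 36.2
position: [0.5759, -0.3728, 0.0939]
ee_rot: [3.141, -0.0, -0.107]
force: [0.6, -0.0, 5.2]
opening: 0.0137
grasp_force: 25.0
```

```bash
python3 - <<'E'
from h import *
s=state();print(s["force"].round(2),s["wrist_torque"].round(3),s["opening"],s["grasp_force"]);go(.577,-.371,16.7)
E
```

```text
[ 0.63 -0.02  5.2 ] [ 0.208  0.132 -0.049] 0.01368960173609162 25.00146179459989
t 36.2 pos [ 0.5759 -0.3728  0.0939] yaw -6.1 q7 -0.5 -> shift [ 0.9 -2.  -0. ] rz -22.8
```

Call:
{"fn": "apply_moves", "kwargs": {
  "commands": [0, 0, 0, 0, 0, -15, 5, 0, 0, 0, 0, 0, -20, 5, 0, 0, -8.5, 0, 0, -30, 5, 0, 0, -8.5, 0, 0, -40, 5, 0, 0, -8.5, 0, 0, -40, 5]
}}

```text
time: 36.7
position: [0.5751, -0.3725, 0.2407]
ee_rot: [3.141, 0.001, 0.346]
force: [0.7, -0.3, -3.1]
opening: 0.0137
grasp_force: 25.0
```

Call:
{"fn": "apply_moves", "kwargs": {
  "commands": [0, 0, -8.5, 0, 0, -35, 5, 0, 0, -8.5, 0, 0, 0, 5, 0, 0, -8.5, 0, 0, 0, 5, 0, 0, -8.5, 0, 0, 0, 5, 0, 0, -8.5, 0, 0, 0, 5]
}}

```text
time: 37.2
position: [0.5751, -0.3729, 0.2747]
ee_rot: [3.141, 0.0, 1.087]
force: [0.2, 0.4, -3.5]
opening: 0.0138
grasp_force: 25.0
```

Call:
{"fn": "apply_moves", "kwargs": {
  "commands": [0, 0, -8.5, 0, 0, 0, 5, 0, 0, -8.5, 0, 0, 0, 5, 0, 0, -8.5, 0, 0, 0, 5, 0, 0, 0, 46, -13, 0, 5, 0, 0, 0, 46, -13, 0, 5]
}}

```text
time: 37.7
position: [0.5521, -0.2807, 0.2743]
ee_rot: [3.141, 0.001, 1.523]
force: [0.7, 1.1, -2.1]
opening: 0.0138
grasp_force: 25.0
```

Call:
{"fn": "apply_moves", "kwargs": {
  "commands": [0, 0, 0, 46, -13, 0, 5, 0, 0, 0, 46, -13, 0, 5, 0, 0, 0, 46, -13, 0, 5, 0, 0, 0, 46, -13, 0, 5, 0, 0, 0, 46, -13, 0, 5]
}}

```text
time: 38.2
position: [0.4979, -0.0459, 0.2741]
ee_rot: [3.141, -0.001, 1.525]
force: [0.5, 1.1, -2.9]
opening: 0.0139
grasp_force: 25.0
```

Call:
{"fn": "apply_moves", "kwargs": {
  "commands": [0, 0, 0, 46, -13, 0, 5, 0, 0, 0, 46, -13, 0, 5, 0, 0, 0, 46, -13, 0, 5, 0, 0, 0, 46, -13, 0, 5, 0, 0, 0, 46, -13, 0, 5]
}}

```text
time: 38.7
position: [0.4435, 0.1867, 0.2744]
ee_rot: [3.141, -0.001, 1.525]
force: [1.4, 0.6, -2.7]
opening: 0.0139
grasp_force: 25.0
```

Call:
{"fn": "apply_moves", "kwargs": {
  "commands": [0, 0, 0, 0, 0, 0, 5, 0, 0, 0, 0, 0, 0, 5]
}}

```text
time: 38.9
position: [0.4439, 0.1859, 0.2739]
ee_rot: [3.141, -0.0, 1.529]
force: [-0.2, -0.9, -2.6]
opening: 0.0139
grasp_force: 25.0
```

```bash
python3 - <<'E'
from h import *
go(.4105,.2863,88,.1365)
E
```

```text
t 38.9 pos [0.4439 0.1859 0.2739] yaw 87.6 q7 -0.28 -> shift [ 98.9 -37.7 137.4] rz -0.4
```

Call:
{"fn": "apply_moves", "kwargs": {
  "commands": [0, 0, 0, 40, -15, 0, 5, 0, 0, 0, 40, -15, 0, 5, 0, 0, 0, 19, -7.7, 20, 5, 0, 0, 0, 0, 0, 30, 5, 0, 0, 0, 0, 0, 0, 5]
}}

```text
time: 39.4
position: [0.4096, 0.2835, 0.2211]
ee_rot: [-3.138, 0.005, 1.525]
force: [-0.6, 0.1, -1.7]
opening: 0.0141
grasp_force: 25.0
```

Call:
{"fn": "apply_moves", "kwargs": {
  "commands": [0, 0, 0, 0, 0, 0, 5]
}}

```text
time: 39.5
position: [0.4119, 0.2842, 0.224]
ee_rot: [3.141, 0.001, 1.523]
force: [0.5, -0.4, -2.4]
opening: 0.0138
grasp_force: 25.0
```

```bash
python3 - <<'E'
from h import *
go(.4105,.2863,88,.136)
E
```

```text
t 39.5 pos [0.4119 0.2842 0.224 ] yaw 87.3 q7 -0.41 -> shift [ 2.2 -1.5 88. ] rz -0.7
```

Call:
{"fn": "apply_moves", "kwargs": {
  "commands": [0, 0, 0, 2, -1.5, 20, 5, 0, 0, 0, 0, 0, 30, 5, 0, 0, 0, 0, 0, 22, 5, 0, 0, 0, 0, 0, 10, 5, 0, 0, 0, 0, 0, 5, 5]
}}

```text
time: 40.0
position: [0.4105, 0.2879, 0.1369]
ee_rot: [3.141, -0.001, 1.525]
force: [0.1, 0.0, -2.9]
opening: 0.014
grasp_force: 25.0
```

Call:
{"fn": "apply_moves", "kwargs": {
  "commands": [0, 0, 0, 0, 0, 1.5, 5, 0, 0, 0, 0, 0, 0, 5, 0, 0, 0, 0, 0, 0, 35, 0, 0, 0, 0, 0, 0, 35, 0, 0, 0, 0, 0, 0, 35]
}}

```text
time: 40.5
position: [0.4095, 0.2888, 0.1351]
ee_rot: [3.141, -0.001, 1.527]
force: [0.0, 0.3, 0.1]
opening: 0.0344
grasp_force: 0.0
```

Call:
{"fn": "apply_moves", "kwargs": {
  "commands": [0, 0, 0, 0, 0, -20, 35, 0, 0, 0, 0, 0, -40, 35, 0, 0, 0, 0, 0, -40, 45, 0, 0, 0, 0, 0, -40, 45, 0, 0, 0, 0, 0, 0, 45]
}}

```text
time: 41.0
position: [0.412, 0.29, 0.2793]
ee_rot: [3.136, -0.007, 1.527]
force: [0.9, 0.4, 0.1]
opening: 0.045
grasp_force: 0.0
```

Call:
{"fn": "apply_moves", "kwargs": {
  "commands": [0, 0, 0, 0, 0, 0, 45]
}}

```text
time: 41.1
position: [0.4094, 0.289, 0.2752]
ee_rot: [3.141, -0.002, 1.528]
force: [0.6, 0.7, -0.8]
opening: 0.045
grasp_force: 0.0
```

```bash
python3 - <<'E'
from h import *
go(.648,-.231,88);ci=camera_info("wrist");im=read_camera("wrist");cv2.imwrite("pics/w15.png",im)
fitjar(im,ci,.41,.286,1,base=.042,maxrow=250)
fitjar(im,ci,.4858,.2855,1,base=.042,maxrow=250)
read_camera("top")
for q in("jar3_mid","caddy_deck"):
  for d in mark_of("top",q)[:2]: print(q,d["conf"],at("top",d["location"],.051))
E
```

```text
t 41.1 pos [0.4094 0.289  0.2752] yaw 87.5 q7 -0.48 -> shift [-509.2  260.8   -0.7] rz -0.5
fit 0.39 (next 0.39 84) xy 0.4114 0.2880 body 176.3 bar 84.2 cap 87.9
fit 0.41 (next 0.42 81) xy 0.4881 0.2861 body 178.9 bar 81.2 cap 82.3
jar3_mid 0.8 [ 0.68488854 -0.23853335]
jar3_mid 0.73 [0.43828632 0.23592476]
caddy_deck 0.86 [0.43755877 0.24077048]
caddy_deck 0.48 [ 0.67533204 -0.24269087]
```

Call:
{"fn": "apply_moves", "kwargs": {
  "commands": [0, 0, 0, -40.5, 21.8, 0, 45, 0, 0, 0, -40.5, 21.8, 0, 45, 0, 0, 0, -40.5, 21.8, 0, 45, 0, 0, 0, -40.5, 21.8, 0, 45, 0, 0, 0, -40.5, 21.8, 0, 45]
}}

```text
time: 41.8
position: [0.5095, 0.0797, 0.2738]
ee_rot: [-3.14, 0.001, 1.527]
force: [0.1, 0.5, 0.4]
opening: 0.0447
grasp_force: 0.0
```

Call:
{"fn": "apply_moves", "kwargs": {
  "commands": [0, 0, 0, -40.5, 21.8, 0, 45, 0, 0, 0, -40.5, 21.8, 0, 45, 0, 0, 0, -40.5, 21.8, 0, 45, 0, 0, 0, -40.5, 21.8, 0, 45, 0, 0, 0, -40.5, 21.8, 0, 45]
}}

```text
time: 42.3
position: [0.6096, -0.1273, 0.2732]
ee_rot: [-3.139, -0.0, 1.527]
force: [0.5, 0.7, -0.0]
opening: 0.0452
grasp_force: 0.0
```

Call:
{"fn": "apply_moves", "kwargs": {
  "commands": [0, 0, 0, -40.5, 21.8, 0, 45, 0, 0, 0, -40.5, 21.8, 0, 45, 0, 0, 0, -40.5, 21.8, 0, 45, 0, 0, -8.2, 0, 0, 0, 45, 0, 0, -8.2, 0, 0, 0, 45]
}}

```text
time: 42.8
position: [0.6685, -0.2523, 0.2722]
ee_rot: [-3.138, -0.0, 1.816]
force: [-0.0, 0.5, 0.4]
opening: 0.0452
grasp_force: 0.0
```

Call:
{"fn": "apply_moves", "kwargs": {
  "commands": [0, 0, -8.2, 0, 0, 0, 45, 0, 0, -8.2, 0, 0, 0, 45, 0, 0, -8.2, 0, 0, 0, 45, 0, 0, -8.2, 0, 0, 0, 45, 0, 0, -8.2, 0, 0, 0, 45]
}}

```text
time: 43.3
position: [0.6689, -0.2499, 0.2729]
ee_rot: [-3.141, -0.003, 2.534]
force: [-0.2, -0.1, -0.0]
opening: 0.0449
grasp_force: 0.0
```

Call:
{"fn": "apply_moves", "kwargs": {
  "commands": [0, 0, -8.2, 0, 0, 0, 45, 0, 0, -8.2, 0, 0, 0, 45, 0, 0, -8.2, 0, 0, 0, 45, 0, 0, 0, 0, 0, 0, 45, 0, 0, 0, 0, 0, 0, 45]
}}

```text
time: 43.8
position: [0.6691, -0.25, 0.2736]
ee_rot: [3.141, -0.002, 2.954]
force: [-1.3, -0.4, -0.4]
opening: 0.0452
grasp_force: 0.0
```

```bash
python3 - <<'E'
from h import *
ci=camera_info("wrist");im=read_camera("wrist");cv2.imwrite("pics/w16.png",im)
for n in("jar3_mid",):
    for d in mark_of("wrist",n)[:2]: print(n,round(d["conf"],2),np.round(d["location"]),at("wrist",d["location"],.051,ci))
p=at("wrist",mark_of("wrist","jar3_mid")[0]["location"],.051,ci)
f=fitjar(im,ci,*p,0,maxrow=240)
go(f[1],f[2],np.degrees(f[4]))
E
```

```text
jar3_mid 0.62 [182. 278.] [ 0.67030761 -0.2477248 ]
fit 0.32 (next 0.32 172) xy 0.6687 -0.2486 body 27.4 bar 177.6 cap 150.2
t 44.0 pos [ 0.6693 -0.2499  0.2742] yaw 169.4 q7 1.88 -> shift [0.9 1.1 0. ] rz 171.8
```

Call:
{"fn": "apply_moves", "kwargs": {
  "commands": [0, 0, -6, 1, 1, 20, 45, 0, 0, 0, 0, 0, 45, 45, 0, 0, 0, 0, 0, 45, 45, 0, 0, 0, 0, 0, 45, 45, 0, 0, 0, 0, 0, 25, 45]
}}

```text
time: 44.45
position: [0.6666, -0.2476, 0.0905]
ee_rot: [3.14, -0.005, 3.061]
force: [-0.3, -0.1, 0.1]
opening: 0.0448
grasp_force: 0.0
```

Call:
{"fn": "apply_moves", "kwargs": {
  "commands": [0, 0, 0, 0, 0, 10, 40, 0, 0, 0, 0, 0, 5, 40, 0, 0, 0, 0, 0, 0, 5, 0, 0, 0, 0, 0, 0, 5, 0, 0, 0, 0, 0, 0, 5]
}}

```text
time: 44.95
position: [0.6697, -0.2492, 0.0814]
ee_rot: [-3.141, 0.003, 3.063]
force: [0.6, 0.9, 1.0]
opening: 0.018
grasp_force: 0.4
```

Call:
{"fn": "apply_moves", "kwargs": {
  "commands": [0, 0, 0, 0, 0, 0, 5, 0, 0, 0, 0, 0, 0, 5, 0, 0, 0, 0, 0, 0, 5]
}}

```text
time: 45.25
position: [0.6699, -0.2481, 0.081]
ee_rot: [3.141, 0.002, 3.063]
force: [0.1, 3.6, 6.8]
opening: 0.0137
grasp_force: 25.0
```

Call:
{"fn": "apply_moves", "kwargs": {
  "commands": [0, 0, 4, 0, 0, 0, 5, 0, 0, 8, 0, 0, 0, 5, 0, 0, 8, 0, 0, 0, 5, 0, 0, 8, 0, 0, 0, 5, 0, 0, 8, 0, 0, 0, 5]
}}

```text
time: 45.75
position: [0.67, -0.2485, 0.081]
ee_rot: [3.14, 0.002, 2.43]
force: [0.8, 2.0, 4.6]
opening: 0.0137
grasp_force: 25.0
```

Call:
{"fn": "apply_moves", "kwargs": {
  "commands": [0, 0, 8, 0, 0, 0, 5, 0, 0, 8, 0, 0, 0, 5, 0, 0, 8, 0, 0, 0, 5, 0, 0, 8, 0, 0, 0, 5, 0, 0, 8, 0, 0, 0, 5]
}}

```text
time: 46.25
position: [0.6699, -0.2486, 0.081]
ee_rot: [3.139, 0.0, 1.731]
force: [1.5, 2.2, 4.9]
opening: 0.0139
grasp_force: 25.0
```

Call:
{"fn": "apply_moves", "kwargs": {
  "commands": [0, 0, 8, 0, 0, 0, 5, 0, 0, 8, 0, 0, 0, 5, 0, 0, 8, 0, 0, 0, 5, 0, 0, 8, 0, 0, 0, 5, 0, 0, 8, 0, 0, 0, 5]
}}

```text
time: 46.75
position: [0.6699, -0.2485, 0.081]
ee_rot: [3.14, -0.001, 1.033]
force: [1.5, 1.9, 4.9]
opening: 0.0138
grasp_force: 25.0
```

Call:
{"fn": "apply_moves", "kwargs": {
  "commands": [0, 0, 8, 0, 0, 0, 5, 0, 0, 6, 0, 0, 0, 5, 0, 0, 5, 0, 0, 0, 5, 0, 0, 5, 0, 0, 0, 5, 0, 0, 5, 0, 0, 0, 5]
}}

```text
time: 47.25
position: [0.6696, -0.2492, 0.0809]
ee_rot: [3.14, -0.001, 0.529]
force: [1.4, 0.7, 4.6]
opening: 0.0139
grasp_force: 25.0
```

Call:
{"fn": "apply_moves", "kwargs": {
  "commands": [0, 0, 5, 0, 0, 0, 5, 0, 0, 4, 0, 0, 0, 5, 0, 0, 3, 0, 0, 0, 5, 0, 0, 0, 0, 0, 0, 5]
}}

```text
time: 47.65
position: [0.669, -0.2496, 0.0809]
ee_rot: [3.14, -0.0, 0.321]
force: [-0.3, 0.2, 5.4]
opening: 0.0137
grasp_force: 25.0
```

```bash
python3 - <<'E'
from h import *
s=state();print(s["force"].round(2),s["wrist_torque"].round(3),s["opening"],s["grasp_force"]);go(.669,-.249,27.4)
E
```

```text
[-0.28  0.24  5.43] [0.206 0.354 0.059] 0.01370925893404707 25.000639928039163
t 47.6 pos [ 0.669  -0.2496  0.0809] yaw 18.4 q7 -0.33 -> shift [ 0.2 -0.6 -0. ] rz -9.0
```

Call:
{"fn": "apply_moves", "kwargs": {
  "commands": [0, 0, 4, 0, 0, 0, 5, 0, 0, 4, 0, 0, 0, 5, 0, 0, 0, 0, 0, 0, 5, 0, 0, 0, 0, 0, -15, 5, 0, 0, 0, 0, 0, -20, 5]
}}

```text
time: 48.15
position: [0.6677, -0.2485, 0.1146]
ee_rot: [-3.14, 0.002, 0.183]
force: [1.4, 0.1, -3.1]
opening: 0.0141
grasp_force: 25.0
```

Call:
{"fn": "apply_moves", "kwargs": {
  "commands": [0, 0, -7.8, 0, 0, -30, 5, 0, 0, -7.8, 0, 0, -40, 5, 0, 0, -7.8, 0, 0, -40, 5, 0, 0, -7.8, 0, 0, -40, 5, 0, 0, -7.8, 0, 0, 0, 5]
}}

```text
time: 48.65
position: [0.6702, -0.2519, 0.2732]
ee_rot: [3.131, -0.002, 0.868]
force: [0.5, -0.2, -3.0]
opening: 0.0138
grasp_force: 25.0
```

Call:
{"fn": "apply_moves", "kwargs": {
  "commands": [0, 0, -7.8, 0, 0, 0, 5, 0, 0, -7.8, 0, 0, 0, 5, 0, 0, -7.8, 0, 0, 0, 5, 0, 0, -7.8, 0, 0, 0, 5, 0, 0, -7.8, 0, 0, 0, 5]
}}

```text
time: 49.15
position: [0.6681, -0.2496, 0.2663]
ee_rot: [3.141, 0.001, 1.549]
force: [-0.5, 0.2, -2.9]
opening: 0.0137
grasp_force: 25.0
```

Call:
{"fn": "apply_moves", "kwargs": {
  "commands": [0, 0, 0, 40, -25, 0, 5, 0, 0, 0, 40, -25, 0, 5, 0, 0, 0, 40, -25, 0, 5, 0, 0, 0, 40, -25, 0, 5, 0, 0, 0, 40, -25, 0, 5]
}}

```text
time: 49.65
position: [0.5476, -0.0449, 0.2657]
ee_rot: [3.141, -0.001, 1.543]
force: [0.3, 1.6, -2.0]
opening: 0.0138
grasp_force: 25.0
```

Call:
{"fn": "apply_moves", "kwargs": {
  "commands": [0, 0, 0, 40, -25, 0, 5, 0, 0, 0, 40, -25, 0, 5, 0, 0, 0, 40, -25, 0, 5, 0, 0, 0, 0, 0, 0, 5, 0, 0, 0, 0, 0, 0, 5]
}}

```text
time: 50.15
position: [0.4768, 0.0773, 0.2656]
ee_rot: [3.141, -0.001, 1.547]
force: [-0.2, -1.2, -2.8]
opening: 0.0138
grasp_force: 25.0
```

```bash
python3 - <<'E'
from h import *
go(.4075,.2023,88,.123)
ci=camera_info("wrist");im=read_camera("wrist");cv2.imwrite("pics/w17.png",im)
for x,y,t in((.4847,.2005,0),(.4858,.2855,1),(.4095,.2885,1)): print(pix("wrist",(x,y,.15),ci));fitjar(im,ci,x,y,t,base=.042,maxrow=250,win=40)
for n in("caddy_deck","caddy_handle"):
    for d in mark_of("wrist",n)[:2]: print(n,round(d["conf"],2),np.round(d["location"]),at("wrist",d["location"],.042 if "deck" in n else .175,ci))
E
```

```text
t 50.1 pos [0.4768 0.0773 0.2656] yaw 88.6 q7 0.08 -> shift [123.2 -72.3 142.7] rz 0.6
(np.float64(54.08965077360227), np.float64(281.03752131835773))
fit 0.59 (next 0.60 83) xy 0.4864 0.1977 body 178.8 bar 89.1 cap 90.3
(np.float64(-37.349263377082565), np.float64(279.5582627586191))
fit 0.06 (next 0.06 6) xy 0.4909 0.2867 body 0.7 bar 171.0 cap 170.3
(np.float64(-33.35547569648696), np.float64(190.01626766960513))
fit 0.19 (next 0.19 32) xy 0.4115 0.2907 body 101.4 bar 17.2 cap 95.8
caddy_deck 0.63 [ 40. 245.] [0.44656202 0.2419388 ]
```

Call:
{"fn": "apply_moves", "kwargs": {
  "commands": [0, 0, 0, 41, -24, 0, 5, 0, 0, 0, 41, -24, 0, 5, 0, 0, 0, 41, -24, 0, 5, 0, 0, 0, 0, 0, 25, 5, 0, 0, 0, 0, 0, 0, 5]
}}

```text
time: 50.8
position: [0.4071, 0.2008, 0.2382]
ee_rot: [-3.139, 0.003, 1.546]
force: [-1.5, -1.1, -2.6]
opening: 0.0137
grasp_force: 25.0
```

Call:
{"fn": "apply_moves", "kwargs": {
  "commands": [0, 0, 0, 0, 0, 0, 5]
}}

```text
time: 50.9
position: [0.4096, 0.1988, 0.2401]
ee_rot: [3.141, 0.002, 1.54]
force: [0.0, -0.7, -2.6]
opening: 0.0137
grasp_force: 25.0
```

```bash
python3 - <<'E'
from h import *
go(.4075,.2023,88,.1235)
E
```

```text
t 50.9 pos [0.4096 0.1988 0.2401] yaw 88.2 q7 -0.23 -> shift [  3.6  -2.2 116.6] rz 0.2
```

Call:
{"fn": "apply_moves", "kwargs": {
  "commands": [0, 0, 0, 2, -2, 20, 5, 0, 0, 0, 0, 0, 35, 5, 0, 0, 0, 0, 0, 35, 5, 0, 0, 0, 0, 0, 17, 5, 0, 0, 0, 0, 0, 6, 5]
}}

```text
time: 51.4
position: [0.4077, 0.2008, 0.1263]
ee_rot: [-3.141, 0.002, 1.539]
force: [-0.1, -0.2, -1.6]
opening: 0.0134
grasp_force: 25.0
```

Call:
{"fn": "apply_moves", "kwargs": {
  "commands": [0, 0, 0, 0, 0, 3, 5, 0, 0, 0, 0, 0, 1.5, 5, 0, 0, 0, 0, 0, 0, 5, 0, 0, 0, 0, 0, 0, 5]
}}

```text
time: 51.8
position: [0.4076, 0.2035, 0.1233]
ee_rot: [3.139, -0.001, 1.544]
force: [-0.2, -0.9, 2.1]
opening: 0.0136
grasp_force: 25.0
```

Call:
{"fn": "apply_moves", "kwargs": {
  "commands": [0, 0, 0, 0, 0, 0, 35, 0, 0, 0, 0, 0, 0, 35, 0, 0, 0, 0, 0, 0, 35, 0, 0, 0, 0, 0, -20, 35, 0, 0, 0, 0, 0, -40, 35]
}}

```text
time: 52.3
position: [0.4049, 0.2025, 0.1814]
ee_rot: [-3.138, 0.004, 1.545]
force: [0.4, 0.8, 1.0]
opening: 0.0352
grasp_force: 0.0
```

Call:
{"fn": "apply_moves", "kwargs": {
  "commands": [0, 0, 0, 0, 0, -50, 50, 0, 0, 0, 0, 0, -50, 50, 0, 0, 0, 0, 0, -30, 50, 0, 0, 0, 0, 0, 0, 50, 0, 0, 0, 0, 0, 0, 50]
}}

```text
time: 52.8
position: [0.4061, 0.2039, 0.3121]
ee_rot: [-3.141, -0.001, 1.546]
force: [-0.8, 0.6, -1.4]
opening: 0.0498
grasp_force: 0.0
```

```bash
python3 - <<'E'
from h import *
go(.45,.25,88)
ci=camera_info("wrist");im=read_camera("wrist");cv2.imwrite("pics/w18.png",im)
v=im.astype(int);mx=v.max(2)
for d in mark_of("wrist","caddy_handle")[:2]: print("handle",round(d["conf"],2),np.round(d["location"]),at("wrist",d["location"],.175,ci))
for d in mark_of("wrist","caddy_deck")[:2]: print("deck",round(d["conf"],2),np.round(d["location"]),at("wrist",d["location"],.042,ci))
a=read_camera("top");cv2.imwrite("pics/top2.png",a)
b=read_camera("scene");cv2.imwrite("pics/scene2.png",b)
for n in("top","scene"):
  for q,h in(("caddy_deck",.042),("caddy_handle",.175)):
    for d in mark_of(n,q)[:1]: print(n,q,round(d["conf"],2),np.round(d["location"]),at(n,d["location"],h))
E
```

```text
t 52.8 pos [0.4061 0.2039 0.3121] yaw 88.6 q7 -0.36 -> shift [47.2 42.7  0.1] rz 0.6
handle 0.9 [  5. 324.] [0.45417469 0.37939892]
deck 0.77 [142. 308.] [0.44994896 0.24509542]
top caddy_deck 0.89 [236. 200.] [0.44364422 0.23819131]
scene caddy_deck 0.7 [230. 386.] [0.43799583 0.24802898]
scene caddy_handle 0.95 [219. 444.] [0.45756153 0.37551934]
```

Call:
{"fn": "apply_moves", "kwargs": {
  "commands": [0, 0, 0, 44, 11, 0, 50, 0, 0, 0, 44, 11, 0, 50, 0, 0, 0, 44, 11, 0, 50, 0, 0, 0, 44, 11, 0, 40, 0, 0, -8, 0, 0, 0, 32]
}}

```text
time: 53.75
position: [0.4543, 0.3847, 0.3098]
ee_rot: [-3.141, 0.002, 1.694]
force: [-0.3, -0.3, -0.8]
opening: 0.0362
grasp_force: 0.0
```

Call:
{"fn": "apply_moves", "kwargs": {
  "commands": [0, 0, -8, 0, 0, 0, 32, 0, 0, -8, 0, 0, 0, 32, 0, 0, -8, 0, 0, 0, 32, 0, 0, -8, 0, 0, 0, 32, 0, 0, -8, 0, 0, 0, 32]
}}

```text
time: 54.25
position: [0.4551, 0.378, 0.3118]
ee_rot: [-3.141, 0.0, 2.388]
force: [-0.0, -0.2, 0.3]
opening: 0.0322
grasp_force: 0.0
```

Call:
{"fn": "apply_moves", "kwargs": {
  "commands": [0, 0, -8, 0, 0, 0, 32, 0, 0, -8, 0, 0, 0, 32, 0, 0, -8, 0, 0, 0, 32, 0, 0, -8, 0, 0, 0, 32, 0, 0, -8.4, 0, 0, 0, 32]
}}

```text
time: 54.75
position: [0.4551, 0.378, 0.3118]
ee_rot: [-3.141, -0.0, 3.093]
force: [-0.2, 0.2, -0.3]
opening: 0.0321
grasp_force: 0.0
```

Call:
{"fn": "apply_moves", "kwargs": {
  "commands": [0, 0, 0, 0, 0, 0, 32, 0, 0, 0, 0, 0, 0, 32]
}}

```text
time: 54.95
position: [0.4552, 0.378, 0.312]
ee_rot: [-3.141, -0.0, 3.083]
force: [-0.5, -0.5, 0.5]
opening: 0.0321
grasp_force: 0.0
```

```bash
python3 - <<'E'
from h import *
ci=camera_info("wrist");im=read_camera("wrist");cv2.imwrite("pics/w19.png",im)
for q,h in(("caddy_deck",.042),("caddy_handle",.175),("castor_fl",.015),("castor_rr",.015),("castor_rl",.015),("castor_fr",.015)):
  for d in mark_of("wrist",q)[:2]: print(q,round(d["conf"],2),np.round(d["location"]),at("wrist",d["location"],h,ci))
# handle bar: dark pixels near predicted
c=np.array([.4545,.3785]);l=np.array([.9986,-.052])
for k in(-.04,-.02,0,.02,.04):
    p=c+k*l; s=np.arange(-.04,.04,.001); row=[]
    for t in s:
        r,cc=pix("wrist",(*(p+t*np.array([.052,.9986])),.183),ci); r,cc=int(round(r)),int(round(cc))
        row.append(im[r,cc].max() if 0<=r<420 and 0<=cc<560 else 999)
    row=np.array(row); d=s[row<70]; print(k,(d.min(),d.max(),len(d)) if len(d) else None, (r,cc))
go(.4545,.3785,177,.158)
E
```

```text
caddy_deck 0.86 [175. 175.] [0.44608544 0.24243261]
caddy_handle 0.81 [196. 274.] [0.45300813 0.37619623]
castor_rr 0.71 [ 84. 226.] [0.32986739 0.31705719]
castor_rr 0.65 [213. 132.] [0.50205256 0.15486712]
-0.04 (np.float64(-0.024999999999999988), np.float64(0.005000000000000039), 15) (154, 322)
-0.02 (np.float64(-0.024999999999999988), np.float64(0.00600000000000004), 17) (177, 322)
0 (np.float64(-0.024999999999999988), np.float64(0.007000000000000041), 18) (199, 321)
0.02 (np.float64(-0.0069999999999999715), np.float64(0.00600000000000004), 14) (221, 320)
0.04 (np.float64(-0.0069999999999999715), np.float64(0.00600000000000004), 14) (242, 320)
t 55.3 pos [0.4551 0.3782 0.3122] yaw 176.9 q7 0.97 -> shift [  0.6   0.3 154.2] rz -0.1
```

Call:
{"fn": "apply_moves", "kwargs": {
  "commands": [0, 0, 0, 0, 0, 30, 32, 0, 0, 0, 0, 0, 40, 32, 0, 0, 0, 0, 0, 40, 32, 0, 0, 0, 0, 0, 28, 32, 0, 0, 0, 0, 0, 12, 32]
}}

```text
time: 55.8
position: [0.4538, 0.3772, 0.1596]
ee_rot: [-3.138, -0.003, 3.087]
force: [0.3, -0.6, 0.5]
opening: 0.0321
grasp_force: 0.0
```

Call:
{"fn": "apply_moves", "kwargs": {
  "commands": [0, 0, 0, 0, 0, 4, 32, 0, 0, 0, 0, 0, 0, 32, 0, 0, 0, 0, 0, 0, 5, 0, 0, 0, 0, 0, 0, 5, 0, 0, 0, 0, 0, 0, 5],
  "squeeze": 40
}}

```text
time: 56.3
position: [0.4558, 0.3787, 0.1595]
ee_rot: [3.14, 0.001, 3.087]
force: [0.1, 0.2, 3.2]
opening: 0.0148
grasp_force: 40.0
```

Call:
{"fn": "apply_moves", "kwargs": {
  "commands": [0, 0, 0, 0, 0, 0, 5, 0, 0, 0, 0, 0, 0, 5]
}}

```text
time: 56.5
position: [0.4559, 0.3788, 0.1593]
ee_rot: [3.14, 0.001, 3.087]
force: [-0.3, 0.2, 6.0]
opening: 0.0145
grasp_force: 40.0
```

```bash
cat >plan.py <<'E'
from h import *
import sys
s=state();p=s["position"];y0=s["ee_rot"][2];print(s["time"],p.round(4),np.degrees(y0).round(1),s["opening"],s["grasp_force"])
h0=float(sys.argv[1]) if len(sys.argv)>1 else -93.; n=int(sys.argv[2]) if len(sys.argv)>2 else 30
a0=float(sys.argv[3]) if len(sys.argv)>3 else .15
d=lambda a:np.array([np.cos(np.radians(a)),np.sin(np.radians(a))])
B=np.array([.5045,-.1855]);hb=-99.7
c0=p[:2]+.135*d(h0)
P=[c0,c0+a0*d(h0),B-.17*d(hb),B]
t=np.linspace(0,1,4001);C=((1-t)**3)[:,None]*P[0]+(3*t*(1-t)**2)[:,None]*P[1]+(3*t*t*(1-t))[:,None]*P[2]+(t**3)[:,None]*P[3]
S=np.r_[0,np.cumsum(np.linalg.norm(np.diff(C,axis=0),axis=1))]
T=np.gradient(C,axis=0);tan=np.degrees(np.unwrap(np.arctan2(T[:,1],T[:,0])))
base=h0+(hb-h0)*S/S[-1]; H=base+.6*(tan-base)
print("len",S[-1],"tan range",tan.min(),tan.max(),"H",H.min(),H.max(),"max rel",abs(tan-H).max())
u=np.arange(0,n+1)/n; r=.12; f=np.where(u<r,u*u/2/r,np.where(u>1-r,(1-r)-(1-u)**2/2/r,u-r/2))/(1-r)
i=np.searchsorted(S,f*S[-1]).clip(0,4000)
hd=np.c_[C[i]-.135*np.array([d(a) for a in H[i]])]; 
off=y0-np.radians(h0)
yaw=np.radians(H[i])+off
for k in range(n):
    v=hd[k+1]-hd[k]; X=np.array([np.cos(yaw[k]),np.sin(yaw[k])]);Y=np.array([np.sin(yaw[k]),-np.cos(yaw[k])])
    print(k,"rz %.1f tx %.1f ty %.1f | c %s H %.1f"%(np.degrees(yaw[k]-yaw[k+1]),v@X*1000,v@Y*1000,C[i[k+1]].round(3),H[i[k+1]]))
E
python3 plan.py -93 30
```

```text
56.5 [0.4559 0.3788 0.1593] 176.9 0.014548492114676063 39.98654544353485
len 0.43643843795327253 tan range -99.690750860542 -74.45872003367626 H -99.6944505163252 -83.0150840549401 max rel 8.62741128279093
0 rz -0.2 tx 0.5 ty -2.4 | c [0.449 0.242] H -92.8
1 rz -0.6 tx 1.4 ty -6.9 | c [0.448 0.235] H -92.1
2 rz -1.0 tx 2.1 ty -11.4 | c [0.448 0.223] H -91.1
3 rz -1.4 tx 2.5 ty -15.7 | c [0.449 0.208] H -89.7
4 rz -1.4 tx 2.1 ty -16.6 | c [0.45  0.191] H -88.4
5 rz -1.2 tx 1.5 ty -16.5 | c [0.452 0.175] H -87.1
6 rz -1.1 tx 0.9 ty -16.5 | c [0.454 0.158] H -86.0
7 rz -0.9 tx 0.3 ty -16.4 | c [0.457 0.142] H -85.1
8 rz -0.8 tx -0.2 ty -16.4 | c [0.461 0.126] H -84.3
9 rz -0.6 tx -0.8 ty -16.4 | c [0.464 0.11 ] H -83.7
10 rz -0.4 tx -1.4 ty -16.3 | c [0.469 0.094] H -83.3
11 rz -0.2 tx -1.9 ty -16.4 | c [0.473 0.078] H -83.1
12 rz -0.0 tx -2.4 ty -16.4 | c [0.477 0.062] H -83.0
13 rz 0.1 tx -2.8 ty -16.3 | c [0.482 0.046] H -83.2
14 rz 0.3 tx -3.2 ty -16.3 | c [0.486 0.03 ] H -83.5
15 rz 0.5 tx -3.6 ty -16.4 | c [0.49  0.014] H -84.0
16 rz 0.7 tx -3.9 ty -16.4 | c [ 0.494 -0.002] H -84.6
17 rz 0.8 tx -4.2 ty -16.4 | c [ 0.498 -0.018] H -85.5
18 rz 1.0 tx -4.4 ty -16.4 | c [ 0.501 -0.034] H -86.4
19 rz 1.1 tx -4.5 ty -16.4 | c [ 0.504 -0.051] H -87.5
20 rz 1.3 tx -4.7 ty -16.6 | c [ 0.507 -0.067] H -88.8
21 rz 1.4 tx -4.7 ty -16.4 | c [ 0.508 -0.083] H -90.2
22 rz 1.4 tx -4.6 ty -16.5 | c [ 0.51 -0.1 ] H -91.6
23 rz 1.5 tx -4.6 ty -16.6 | c [ 0.51  -0.116] H -93.1
24 rz 1.6 tx -4.4 ty -16.5 | c [ 0.51  -0.133] H -94.7
25 rz 1.6 tx -4.2 ty -16.7 | c [ 0.509 -0.15 ] H -96.3
26 rz 1.5 tx -3.8 ty -15.7 | c [ 0.507 -0.165] H -97.8
27 rz 1.1 tx -2.6 ty -11.5 | c [ 0.506 -0.177] H -98.8
28 rz 0.6 tx -1.5 ty -6.8 | c [ 0.505 -0.183] H -99.5
29 rz 0.2 tx -0.5 ty -2.3 | c [ 0.504 -0.186] H -99.7
```

Call:
{"fn": "apply_moves", "kwargs": {
  "commands": [0, 0, -0.2, 0.5, -2.4, 0, 5, 0, 0, -0.6, 1.4, -6.9, 0, 5, 0, 0, -1, 2.1, -11.4, 0, 5, 0, 0, -1.4, 2.5, -15.7, 0, 5, 0, 0, -1.4, 2.1, -16.6, 0, 5]
}}

```text
time: 57.0
position: [0.4459, 0.3277, 0.1595]
ee_rot: [3.137, 0.003, -3.113]
force: [0.1, 4.4, 6.2]
opening: 0.0148
grasp_force: 40.0
```

Call:
{"fn": "apply_moves", "kwargs": {
  "commands": [0, 0, -1.2, 1.5, -16.5, 0, 5, 0, 0, -1.1, 0.9, -16.5, 0, 5, 0, 0, -0.9, 0.3, -16.4, 0, 5, 0, 0, -0.8, -0.2, -16.4, 0, 5, 0, 0, -0.6, -0.8, -16.4, 0, 5]
}}

```text
time: 57.5
position: [0.4489, 0.2449, 0.1594]
ee_rot: [3.138, 0.001, -3.034]
force: [-2.6, 5.3, 9.8]
opening: 0.0144
grasp_force: 40.1
```

Call:
{"fn": "apply_moves", "kwargs": {
  "commands": [0, 0, -0.4, -1.4, -16.3, 0, 5, 0, 0, -0.2, -1.8, -14, 0, 5, 0, 0, 0, -1.8, -10, 0, 5, 0, 0, 0, -1, -6, 0, 5, 0, 0, 0, -0.5, -2.5, 0, 5]
}}

```text
time: 58.0
position: [0.4611, 0.1953, 0.1592]
ee_rot: [3.14, 0.001, -3.026]
force: [-1.8, 1.2, 10.4]
opening: 0.0149
grasp_force: 40.1
```

Call:
{"fn": "apply_moves", "kwargs": {
  "commands": [0, 0, 0, 0, 0, 0, 5, 0, 0, 0, 0, 0, 0, 5, 0, 0, 0, 0, 0, 0, 5]
}}

```text
time: 58.3
position: [0.4612, 0.1952, 0.1591]
ee_rot: [3.141, 0.001, -3.026]
force: [-1.5, -0.6, 10.1]
opening: 0.0153
grasp_force: 40.1
```

```bash
cat >chk.py <<'E'
from h import *
s=state();print(s["force"].round(1),s["wrist_torque"].round(2))
for n in("wrist","top","scene"):
  ci=camera_info(n);im=read_camera(n);cv2.imwrite(f"pics/c_{n}_{s['time']:.0f}.png",im)
  for q,h in(("caddy_deck",.042),("caddy_handle",.175),("castor_fl",.015),("castor_rr",.015),("castor_rl",.015),("castor_fr",.015)):
    for d in mark_of(n,q)[:2]:
      if d["conf"]>.4: print(n,q,round(d["conf"],2),np.round(d["location"]),at(n,d["location"],h,ci))
E
python3 chk.py; python3 plan.py -84 20 .1 | head -3
```

```text
[-1.5 -0.6 10.1] [-0.24  0.38 -0.17]
wrist caddy_deck 0.84 [199. 125.] [0.4722881  0.05869055]
wrist caddy_handle 0.93 [272. 276.] [0.45906552 0.19425107]
wrist castor_fl 0.49 [268. 157.] [0.55048601 0.07999599]
wrist castor_rr 0.72 [ 76. 228.] [0.35588445 0.13989063]
wrist castor_fr 0.74 [167. 141.] [0.44615229 0.06318984]
wrist castor_fr 0.59 [87. 88.] [ 0.36981321 -0.00352187]
top caddy_deck 0.73 [230. 250.] [0.46412791 0.06104187]
top caddy_handle 0.91 [226. 207.] [0.46395315 0.18956493]
top castor_fr 0.64 [163. 358.] [ 0.71825112 -0.33139925]
top castor_fr 0.6 [255. 271.] [ 0.37815128 -0.01111308]
scene caddy_deck 0.95 [218. 319.] [0.46986712 0.05597709]
scene caddy_deck 0.69 [260. 345.] [0.58407563 0.16993633]
scene caddy_handle 0.62 [200. 376.] [0.46053906 0.19889326]
scene castor_fl 0.62 [247. 295.] [0.57883437 0.0226824 ]
scene castor_rl 0.48 [251. 293.] [0.59321382 0.02246568]
scene castor_rl 0.44 [261. 344.] [0.56785884 0.16666861]
59.35 [0.4612 0.1952 0.1591] -173.4 0.0147481430596885 40.06356596946716
len 0.25268829027877343 tan range -99.69635426410697 -67.05239570929487 H -99.69781255846418 -75.74191868102962 max rel 8.774957996425996
0 rz -0.3 tx 0.7 ty -3.0 | c [0.476 0.058] H -83.7
```

```bash
sed -i 's/^B=/ht=float(sys.argv[4]) if len(sys.argv)>4 else h0\nB=/; s/c0+a0\*d(h0)/c0+a0*d(ht)/; s/^base=.*/b0=(h0-.6*ht)\/.4\nbase=b0+(hb-b0)*S\/S[-1]; H=base+.6*(tan-base)/' plan.py; python3 plan.py -84.3 20 .08 -76
```

```text
59.35 [0.4612 0.1952 0.1591] -173.4 0.0147481430596885 40.06356596946716
len 0.2535712259843533 tan range -99.69672636853397 -66.32373955109844 H -99.69803582112038 -78.74883851791087 max rel 12.42916006868893
0 rz -0.4 tx 0.5 ty -3.0 | c [0.475 0.058] H -83.9
1 rz -1.2 tx 1.5 ty -8.9 | c [0.478 0.049] H -82.7
2 rz -1.8 tx 1.9 ty -13.7 | c [0.482 0.036] H -80.8
3 rz -1.5 tx 0.7 ty -14.1 | c [0.487 0.023] H -79.3
4 rz -0.6 tx -1.5 ty -14.1 | c [0.493 0.009] H -78.7
5 rz 0.7 tx -4.5 ty -14.2 | c [ 0.499 -0.004] H -79.5
6 rz 2.0 tx -7.2 ty -14.3 | c [ 0.504 -0.017] H -81.5
7 rz 2.8 tx -8.5 ty -14.6 | c [ 0.508 -0.031] H -84.3
8 rz 2.9 tx -8.2 ty -14.6 | c [ 0.511 -0.045] H -87.1
9 rz 2.6 tx -7.1 ty -14.6 | c [ 0.513 -0.059] H -89.7
10 rz 2.1 tx -5.8 ty -14.6 | c [ 0.514 -0.074] H -91.9
11 rz 1.7 tx -4.6 ty -14.5 | c [ 0.515 -0.088] H -93.6
12 rz 1.4 tx -3.6 ty -14.5 | c [ 0.514 -0.103] H -95.0
13 rz 1.2 tx -2.9 ty -14.5 | c [ 0.513 -0.117] H -96.2
14 rz 1.0 tx -2.3 ty -14.5 | c [ 0.512 -0.131] H -97.2
15 rz 0.8 tx -1.9 ty -14.5 | c [ 0.51  -0.146] H -98.0
16 rz 0.7 tx -1.5 ty -14.5 | c [ 0.509 -0.16 ] H -98.7
17 rz 0.6 tx -1.2 ty -13.9 | c [ 0.506 -0.174] H -99.3
18 rz 0.3 tx -0.7 ty -9.0 | c [ 0.505 -0.183] H -99.6
19 rz 0.1 tx -0.2 ty -2.9 | c [ 0.504 -0.186] H -99.7
```

Call:
{"fn": "apply_moves", "kwargs": {
  "commands": [0, 0, -0.4, 0.5, -3, 0, 5, 0, 0, -1.2, 1.5, -8.9, 0, 5, 0, 0, -1.8, 1.9, -13.7, 0, 5, 0, 0, -1.5, 0.7, -14.1, 0, 5, 0, 0, -0.6, -1.5, -14.1, 0, 5]
}}

```text
time: 59.85
position: [0.4662, 0.1432, 0.1592]
ee_rot: [3.139, 0.0, -2.928]
force: [-4.2, 3.2, 11.8]
opening: 0.0145
grasp_force: 40.3
```

Call:
{"fn": "apply_moves", "kwargs": {
  "commands": [0, 0, 0.7, -4.5, -14.2, 0, 5, 0, 0, 2, -7.2, -14.3, 0, 5, 0, 0, 2.8, -8.5, -14.6, 0, 5, 0, 0, 2.9, -8.2, -14.6, 0, 5, 0, 0, 2.6, -7.1, -14.6, 0, 5]
}}

```text
time: 60.35
position: [0.5139, 0.0774, 0.1594]
ee_rot: [3.139, 0.003, -3.12]
force: [1.0, 4.8, 7.4]
opening: 0.0145
grasp_force: 40.4
```

Call:
{"fn": "apply_moves", "kwargs": {
  "commands": [0, 0, 2.1, -5.8, -14.6, 0, 5, 0, 0, 1.7, -4.6, -14.5, 0, 5, 0, 0, 1.4, -3.6, -12, 0, 5, 0, 0, 0.8, -2, -8, 0, 5, 0, 0, 0.5, -1, -4, 0, 5]
}}

```text
time: 60.85
position: [0.5297, 0.0221, 0.1594]
ee_rot: [3.141, 0.004, 3.048]
force: [0.9, 2.1, 7.4]
opening: 0.0149
grasp_force: 40.1
```

Call:
{"fn": "apply_moves", "kwargs": {
  "commands": [0, 0, 0, 0, 0, 0, 5, 0, 0, 0, 0, 0, 0, 5, 0, 0, 0, 0, 0, 0, 5]
}}

```text
time: 61.15
position: [0.5295, 0.022, 0.1593]
ee_rot: [-3.141, 0.003, 3.049]
force: [1.0, -1.4, 6.0]
opening: 0.015
grasp_force: 40.1
```

```bash
python3 chk.py; python3 plan.py -95.5 8 .02 -97
```

```text
[ 1.  -1.4  6. ] [-0.21 -0.35  0.22]
wrist caddy_deck 0.69 [206. 125.] [ 0.51840602 -0.11560734]
wrist caddy_deck 0.54 [175.  51.] [ 0.47885732 -0.19623517]
wrist caddy_handle 0.91 [271. 276.] [0.52679044 0.02135445]
wrist castor_fl 0.67 [172. 139.] [ 0.49284776 -0.10720954]
wrist castor_rr 0.78 [ 79. 221.] [ 0.41747583 -0.0167418 ]
wrist castor_fr 0.95 [100.  82.] [ 0.41091796 -0.16177601]
top caddy_deck 0.78 [217. 298.] [ 0.51141841 -0.10772218]
top caddy_deck 0.43 [244. 269.] [ 0.41737975 -0.00558565]
top caddy_handle 0.57 [205. 260.] [0.53267003 0.02440214]
top castor_rr 0.49 [241. 272.] [ 0.42903272 -0.01422696]
top castor_fr 0.5 [244. 315.] [ 0.41815271 -0.16797598]
scene caddy_deck 0.88 [210. 260.] [ 0.50986207 -0.11537001]
scene caddy_handle 0.73 [198. 304.] [0.52929595 0.02277414]
scene castor_fl 0.57 [238. 224.] [ 0.62952739 -0.17717221]
scene castor_fl 0.51 [196. 281.] [ 0.41311982 -0.09000551]
62.2 [0.5295 0.022  0.1593] 174.7 0.01461869921298546 40.08652925491333
len 0.11932713681983922 tan range -96.99642204233156 260.2999603834143 H -95.49785322539894 118.12170502961632 max rel 143.99998415336574
0 rz -105.6 tx 129.8 ty -167.0 | c [ 0.518 -0.109] H 10.1
1 rz -107.9 tx 114.5 ty -181.5 | c [ 0.52  -0.093] H 118.1
2 rz 0.2 tx -10.9 ty 13.3 | c [ 0.517 -0.11 ] H 117.9
3 rz 0.3 tx -11.2 ty 13.4 | c [ 0.515 -0.127] H 117.6
4 rz 0.4 tx -11.1 ty 13.4 | c [ 0.512 -0.143] H 117.2
5 rz 0.4 tx -11.1 ty 13.5 | c [ 0.509 -0.16 ] H 116.8
6 rz 0.4 tx -11.0 ty 13.6 | c [ 0.506 -0.177] H 116.5
7 rz 0.2 tx -5.6 ty 7.1 | c [ 0.504 -0.186] H 116.3
```

Call:
{"fn": "apply_moves", "kwargs": {
  "commands": [0, 0, 0.6, -1, -4, 0, 5, 0, 0, 1.2, -2, -9, 0, 5, 0, 0, 1.2, -2.3, -13, 0, 5, 0, 0, 1, -2, -14, 0, 5, 0, 0, 0.6, -1, -14, 0, 5]
}}

```text
time: 62.7
position: [0.5311, -0.031, 0.1595]
ee_rot: [3.139, 0.004, 2.97]
force: [2.4, 2.6, 6.7]
opening: 0.0148
grasp_force: 40.1
```

Call:
{"fn": "apply_moves", "kwargs": {
  "commands": [0, 0, 0, 0, -11, 0, 5, 0, 0, 0, 0, -5.5, 0, 5, 0, 0, 0, 0, -2.5, 0, 5, 0, 0, 0, 0, 0, 0, 5, 0, 0, 0, 0, 0, 0, 5]
}}

```text
time: 63.2
position: [0.527, -0.0515, 0.1593]
ee_rot: [-3.141, 0.003, 2.968]
force: [1.5, -1.2, 6.8]
opening: 0.0149
grasp_force: 40.0
```

```bash
python3 - <<'E'
from h import *
go(.5272,-.0524,170)
E
python3 chk.py
python3 - <<'E'
from h import *
import glob
t=cv2.imread(sorted(glob.glob("pics/c_top_6*.png"))[-1]);w=cv2.imread(sorted(glob.glob("pics/c_wrist_6*.png"))[-1])
cv2.imwrite("pics/fin.png",np.hstack([cv2.resize(t[160:290,250:390],(400,371),interpolation=cv2.INTER_CUBIC),cv2.resize(w[20:330,0:334],(400,371))]))
E
```

```text
t 63.2 pos [ 0.527  -0.0515  0.1593] yaw 170.1 q7 1.77 -> shift [-0.4 -0.9  0. ] rz 0.1
[ 1.5 -1.2  6.8] [-0.27 -0.23  0.12]
wrist caddy_deck 0.62 [204. 124.] [ 0.50331693 -0.18798656]
wrist caddy_handle 0.62 [273. 273.] [ 0.52501209 -0.05300931]
wrist castor_rr 0.7 [ 81. 223.] [ 0.41477122 -0.07985975]
wrist castor_fr 0.9 [97. 82.] [ 0.39132032 -0.22522593]
wrist castor_fr 0.52 [204. 126.] [ 0.5080732  -0.20028098]
top caddy_deck 0.89 [220. 319.] [ 0.50010181 -0.18098047]
top caddy_handle 0.95 [208. 284.] [ 0.5234154  -0.05513194]
top castor_fl 0.5 [192. 339.] [ 0.60970837 -0.25783861]
top castor_rr 0.6 [240. 287.] [ 0.4322156  -0.06785429]
top castor_fr 0.43 [250. 329.] [ 0.39706301 -0.21706064]
scene caddy_deck 0.63 [198. 244.] [ 0.48472435 -0.18169904]
scene caddy_deck 0.6 [177. 233.] [ 0.41833899 -0.25150694]
scene caddy_handle 0.73 [188. 276.] [ 0.52452658 -0.05938549]
scene castor_fl 0.73 [195. 280.] [ 0.40939582 -0.09528435]
scene castor_fl 0.44 [224. 205.] [ 0.60580552 -0.25460298]
scene castor_rr 0.59 [197. 284.] [ 0.41107316 -0.07761319]
scene castor_rl 0.54 [246. 247.] [ 0.6293256  -0.10387653]
```

View pics/fin.png

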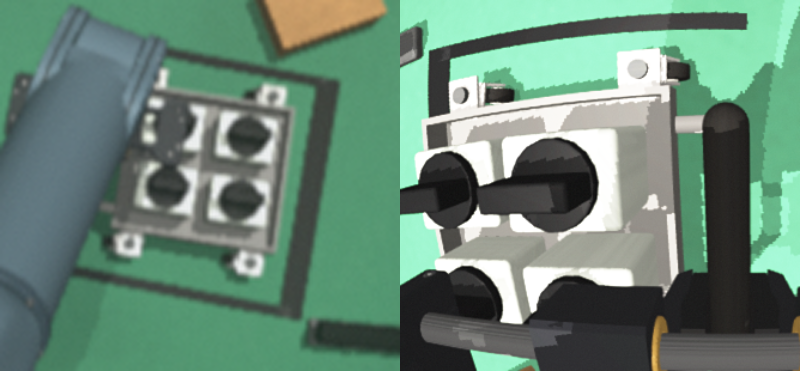

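The caddy sits square in the bay, with all four canisters in the tray, bars along the bodies and castors trailing. I'll release it now.

Call:
{"fn": "apply_moves", "kwargs": {
  "commands": [0, 0, 0, 0, 0, 0, 22, 0, 0, 0, 0, 0, 0, 30, 0, 0, 0, 0, 0, 0, 34, 0, 0, 0, 0, 0, 0, 34, 0, 0, 0, 0, 0, 0, 34]
}}

```text
time: 64.75
position: [0.5255, -0.0505, 0.1581]
ee_rot: [-3.142, -0.0, 2.969]
force: [0.2, -0.3, -0.5]
opening: 0.0339
grasp_force: 0.0
```

Call:
{"fn": "apply_moves", "kwargs": {
  "commands": [0, 0, 0, 0, 0, -10, 34, 0, 0, 0, 0, 0, -25, 34, 0, 0, 0, 0, 0, -40, 34, 0, 0, 0, 0, 0, -50, 34, 0, 0, 0, 0, 0, -40, 34]
}}

```text
time: 65.25
position: [0.5258, -0.0512, 0.3264]
ee_rot: [3.141, 0.002, 2.968]
force: [1.2, 0.1, 0.1]
opening: 0.0337
grasp_force: 0.0
```

Call:
{"fn": "apply_moves", "kwargs": {
  "commands": [0, 0, 0, 0, 0, 0, 34, 0, 0, 0, 0, 0, 0, 34, 0, 0, 0, 0, 0, 0, 34, 0, 0, 0, 0, 0, 0, 34, 0, 0, 0, 0, 0, 0, 34]
}}

```text
time: 65.75
position: [0.5251, -0.0506, 0.3222]
ee_rot: [-3.141, -0.002, 2.968]
force: [-0.1, 0.2, 0.4]
opening: 0.0338
grasp_force: 0.0
```

```bash
python3 chk.py | grep -v scene
```

```text
[-0.1  0.2  0.4] [-0.02  0.03 -0.  ]
wrist caddy_deck 0.85 [175. 177.] [ 0.50165659 -0.18496479]
wrist caddy_handle 0.91 [194. 271.] [ 0.523095   -0.05523636]
wrist caddy_handle 0.47 [ 95. 239.] [ 0.42711968 -0.06766184]
wrist castor_fl 0.66 [241. 154.] [ 0.59914058 -0.25909767]
wrist castor_rr 0.54 [ 99. 240.] [ 0.41607621 -0.08251499]
wrist castor_rr 0.52 [106. 142.] [ 0.39310473 -0.22693606]
wrist castor_rl 0.64 [241. 249.] [ 0.62329893 -0.10877058]
wrist castor_fr 0.73 [105. 145.] [ 0.39326704 -0.22049713]
top caddy_deck 0.84 [220. 323.] [ 0.50304089 -0.1941156 ]
top caddy_deck 0.69 [204. 311.] [ 0.56023774 -0.15196989]
top castor_fl 0.5 [195. 342.] [ 0.59826107 -0.2682233 ]
top castor_fr 0.55 [250. 328.] [ 0.39705888 -0.21634665]
```

```bash
python3 -c "
from bench import *
print(sign_off())"
```

```text
the job is handed in; nothing more can be done
None
```

All four canisters are shut and standing in the caddy's tray, the caddy is parked in the bay (about 3 mm off centre and under 1° off square by camera, castors trailing), and the job was handed in at about 66 s; the hand-in did not return a verdict.

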